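Test the air tank's pressure with the test gauge

TASK

Check the pressure in the small airbrush tank: pull the black dust cap off the tilted nipple and leave it in the steel tray, then press the gauge's open end squarely onto the nipple until it snaps, and push it on fully home against the valve spring. Finish while still gripping the gauge and holding it fully home, because it springs back if let go; leave the paint bottle, jar and brush where they are.

Things in the scene. Friction and masses are not known exactly. Their poses are not given: they have to be found in the camera images.
- tank_top (a point): Middle of the top of the air tank, a grey lying cylinder, 100 mm diameter, 200 mm long, its top 115 mm above the bench, fixed; its place and yaw vary. Its y axis runs along the tank, z up. The nipple rises here and leans 25 degrees from vertical towards -x of this frame (to the robot's side). Two small fittings, up to 125 mm above the bench, stand 75 mm to either side.
- nipple_seat (a point): Centre of the brass nipple's flat round seat (collar 33 mm in diameter, 7 mm thick, on a 26 mm stalk), 150 mm above the bench, 15 mm from the tank's top point towards its -x. Its z axis points outward along the nipple's tilted axis (25 degrees from vertical), its y axis along the tank.
- nipple_tip (a point): End of the nipple's stem, 34 mm from the seat along its z axis. The stem is 14 mm in diameter with a tapered tip; a 7 mm valve pin sticks 9 mm farther out of it. Two spring balls stand out of the stem at +y and -y, 15.5 mm above the seat: they snap into the cap or the gauge.
- cap_mid (a point): Centre (half-way up) of the loose black ribbed dust cap: a cylinder 30 mm in diameter (31 over the ribs), 50 mm high, open at its -z end, 35 g. At the start it sits on the nipple, its rim on the seat, so this point lies 25 mm above the seat on the nipple's axis. A pull of some 5 to 15 N along the axis frees it from the balls; it is clear of the nipple after 45 mm.
- gauge_mid (a point): Centre (half-way up) of the loose steel test gauge: a cylinder 34 mm in diameter, 90 mm high, about 250 g, standing upright on the bench, open coupler mouth down, a small white dial on top; z points from mouth to dial, yaw means nothing. Grip it 10 to 25 mm above this point. Fully home this point lies 45 mm above the seat, on the nipple's axis.
- gauge_mouth (a point): Centre of the gauge's open lower rim: a funnel 25 mm wide, narrowing to a 17 mm bore (the stem is 14 mm), 35 mm deep; its floor pushes the valve pin. Going on, the balls resist from 15 mm above the seat (some 10 to 18 N) and snap into the gauge's groove 5 to 7 mm above it. Let go, it stays latched but sags and springs back 4 to 5 mm off the seat. Fully home, the rim stands on the seat.
- valve (a joint): Travel (m) of the valve pin into the nipple: 0 out (shut), about 0.008 with the gauge fully home. Its spring pushes back with 3 N at first and 12 N there.
- tray_in (a point): Centre of the inner floor of the shallow steel tray, 3 mm above the bench; 130 x 130 mm outside, 3 mm walls, 25 mm high, fixed, sides along the world axes. It stands at one side of the tank and the gauge at the other; which side is which varies.
- bottle_mid (a point): Centre of a standing white paint bottle, 52 mm in diameter, 150 mm high. Leave alone.
- jar_mid (a point): Centre of a standing white paint jar, 72 mm in diameter, 75 mm high. Leave alone.
- brush_mid (a point): A paint brush lying on the bench beyond the tank; this point lies under its middle part. Leave alone.
Mind the look-alikes: they are no part of the job. There is more than one size of the part that bears gauge_mid; the job needs the larger.

How it is judged:
By the outcome, as a careful person would: the job done as asked, in the order asked, and still so for the second after the job is handed in, while the arm keeps its last pose, push and grip.
It also fails if it takes over 64 s, if anything falls off the work surface, if the arm or the gripper's body presses on something with over 40 N, if the wrist force passes 120 N, or if a joint passes its speed limit or range.

ROBOT

A 6-joint arm with a two-finger parallel gripper is mounted at the origin on the work surface. World frame = base frame: x ahead of the robot, y to its left, z up, the work surface at z = 0. Lengths are in mm, angles in rad, forces in N, time in s.
With the tool pointing down it reaches from about 325 to 1000 mm from the base axis. Payload 5.1 kg.
Tool frame: the origin (TCP) lies on the centre line of the jaws, within the pads' length; the fingertips stand 25 mm ahead of it and the grasp point (between the pads) lies 6 mm ahead of it (robot.tip_reach is the distance from the TCP to the fingertips, in mm); z points along the fingers, y is the direction in which the jaws open and shut (so a half turn about z gives the same grasp; the last joint's range is limited). The gripper opens to 85 mm and grips with 20 to 120 N. Pads are 22 mm wide; open, the fingers measure 114 mm over their backs; the gripper's body (76 mm by 85 mm) begins 54 mm behind the grasp point. The pads swing forward as they close: fully open they stand 13 mm farther back than shut.
Start: joints at [-1.343, 0.124, 1.65, -0, 1.367, -0.083], TCP at [198.751, -618.856, 223.222] pointing down, gripper open.
Joint ranges: [-2.61, 2.61], [-1.02, 2.33], [0.03, 2.71], [-1.35, 4.49], [0.32, 2.68], [-2.91, 2.91]. Speed limits (rad/s): [2.57, 2.57, 3.14, 3.14, 3.14, 3.14].

INTERFACE

Orientations are given as a unit quaternion [w, x, y, z].
In Python, from station import robot, imaging, cut_out gives the robot as it stands.
- The arm moves only by the tool servo_tool, never from a script. Its argument "increments" is a list of rows, each an object with "translation": the shift along the tool's x, y, z in mm, a list of three; "turn": the turn, a rotation vector about the tool's x, y, z in rad, a list of three; "jaw": the finger opening in mm, from 0 to 85.4. In form: [{"translation": [x, y, z], "turn": [wx, wy, wz], "jaw": jaw}, ...]. A call has 1 to 5 rows; each row is the pose to reach, as a shift and turn from the pose commanded when the call began, along the tool's axes at that moment; what a row does not reach only later rows make up. A row lasts 1/10 s, in which the tool goes at most 50 mm and 8.59 degrees, less where a joint would pass 70% of its speed; a pose out of reach is approached as far as the arm can. A call with a gripper value outside its range is refused whole. The fingers move at their own pace and stop on an object; the grip force is fixed at half the most. Time passes only in rows, so rows that repeat a pose let the fingers close. It gives the time, the measured TCP pose, the force and the opening at its end, in the units of the state.
- robot.get_state(): the state, without advancing time (a new reading comes with each control period).
- imaging.read_camera(name): name is "side" or "top" or "wrist"; returns the picture (480x640x3 uint8, red, green, blue); there is no depth.
- imaging.camera_model(name): a dict with "mtx" (3x3 intrinsics, pixels), "pose" (4x4, takes a point from camera to world coordinates); the wrist camera has in their place "mount" (4x4, takes a point from camera to tool coordinates, whose origin is the TCP and whose axes are the flange's). Camera axes: x right, y down, z forward; pixel columns grow to the right and rows downward; lengths in mm; the calibration is good to about 2 mm. The wrist camera is an equidistant fisheye: a pixel r from the principal point sees the ray r / f radians off the axis. A picture is of the moment at which its call begins: read the wrist's pose just before it. camera_model takes no time and is no camera call.
- robot.job_done(): hands the job in, once; it reports no verdict.
Trained networks look in the newest picture that a camera, given by its name, has taken for a name from the list of things; names that differ only in an ending like _2 or _b are one class to them, and where a whole thing is asked for, a point or a joint stands for the part that bears it (a point fixed in the world has none). Each returns a list of dicts, best first, with "conf" (0 to 1); they miss things now and then, are a little off and sometimes report something else, mostly with a low value. They report only what shows in the picture. A call takes as long as a camera call. They do not tell look-alikes from the thing itself.
- cut_out(camera, label): "region" (480x640 bool, what is visible of it) and "extent" ([left, top, right, bottom] in pixels, round what is visible of it).
The state is a dict: "clock": time; "q": joint angles; "qvel": joint speeds; "joint_torque": joint torques, N m; "tool_pos": TCP position; "tcp_rot": TCP orientation; "contact_force": force on the tool from outside, world axes, zero at the start; "ft_torque": the same for the moment, N m; "finger_gap": finger opening in mm.
Only numpy, scipy, OpenCV 4.12 (cv2) and the standard library are available. Lean on these libraries where they do the work, as an engineer would, in place of code of your own. Each camera call takes 0.05 s, during which the arm holds its last target.

## Working session

There is one attempt and no reset: what is moved stays moved. The work goes in short steps, Python scripts to look and compute and a tool call to move; the robot and the scene stay as the last step left them, time stands still between calls to the robot, and variables do not carry over. Pictures are saved under pics/ and viewed, and the job is handed in when it is done.

Besides the shell and the picture viewer there is one more tool, called after "Request:" as name(argument=value, ...), one argument or row to a line, values as JSON. servo_tool: Moves the arm, as the interface text tells. Its arguments: {"type":"object","properties":{"increments":{"type":"array","items":{"type":"object","properties":{"translation":{"type":"array","items":{"type":"number"}},"turn":{"type":"array","items":{"type":"number"}},"jaw":{"type":"number"}}}}},"required":["increments"]}

```bash
ls; mkdir -p pics; python3 - <<'E'
from station import robot, imaging, cut_out
import cv2, numpy as np
np.set_printoptions(precision=3,suppress=True)
s=robot.get_state(); print({k:np.round(v,3) for k,v in s.items()}, robot.tip_reach)
for n in ["side","top","wrist"]:
    p=imaging.read_camera(n); cv2.imwrite(f"pics/{n}0.png",p[:,:,::-1]); m=imaging.camera_model(n)
    print(n,{k:(np.array(v) if not isinstance(v,(str,float)) else v) for k,v in m.items()})
E
```

```text
pics
{'clock': np.float64(0.0), 'q': array([-1.343,  0.124,  1.652, -0.   ,  1.367, -0.083]), 'qvel': array([-0.   ,  0.   , -0.   ,  0.   ,  0.001, -0.   ]), 'joint_torque': array([ -0.002, -42.362, -36.545,  -0.   ,   0.007,   0.   ]), 'tool_pos': array([ 198.644, -618.256,  221.977]), 'tcp_rot': array([-0.001,  0.988,  0.155, -0.   ]), 'contact_force': array([-0.857,  0.389,  0.453]), 'ft_torque': array([ 0.008, -0.001, -0.011]), 'finger_gap': np.float64(85.467)} 25.0
side {'mtx': array([[515.103,   0.   , 315.033],
       [  0.   , 515.103, 240.523],
       [  0.   ,   0.   ,   1.   ]]), 'pose': array([[ -0.865,  -0.39 ,   0.316, 248.599],
       [ -0.502,   0.663,  -0.556, 572.85 ],
       [  0.008,  -0.64 ,  -0.769, 953.959],
       [  0.   ,   0.   ,   0.   ,   1.   ]])}
top {'mtx': array([[481.014,   0.   , 320.517],
       [  0.   , 481.014, 245.972],
       [  0.   ,   0.   ,   1.   ]]), 'pose': array([[  -0.01 ,   -0.994,    0.107,  454.563],
       [  -1.   ,    0.012,    0.012,   -8.693],
       [  -0.014,   -0.107,   -0.994, 1202.427],
       [   0.   ,    0.   ,    0.   ,    1.   ]])}
wrist {'mtx': array([[371.648,   0.   , 316.548],
       [  0.   , 371.648, 234.763],
       [  0.   ,   0.   ,   1.   ]]), 'mount': array([[   0.   ,   -0.96 ,   -0.279,   70.737],
       [   1.   ,    0.   ,    0.   ,   -1.574],
       [  -0.   ,   -0.279,    0.96 , -150.488],
       [   0.   ,    0.   ,    0.   ,    1.   ]])}
```

View pics/side0.png

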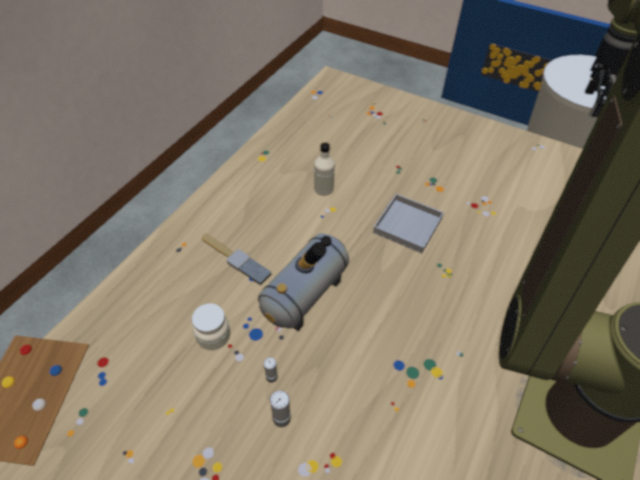

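View pics/top0.png

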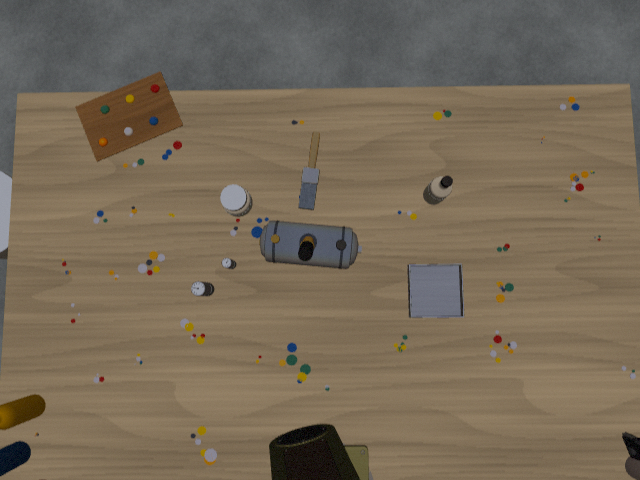

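View pics/wrist0.png

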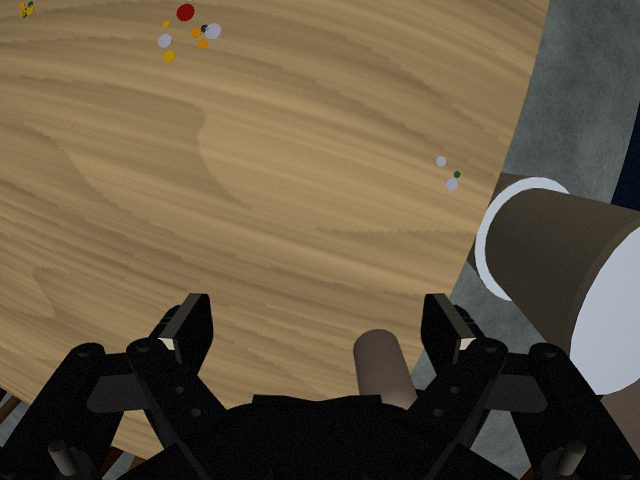

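```bash
cat > h.py <<'E'
from station import robot, imaging, cut_out
import cv2, numpy as np
from scipy.spatial.transform import Rotation as R
np.set_printoptions(precision=3,suppress=True)
def rot(q): return R.from_quat([q[1],q[2],q[3],q[0]])
def campose(n,s=None):
    m=imaging.camera_model(n)
    if n!="wrist": return np.array(m["mtx"]),np.array(m["pose"])
    T=np.eye(4); T[:3,:3]=rot(s["tcp_rot"]).as_matrix(); T[:3,3]=s["tool_pos"]
    return np.array(m["mtx"]),T@np.array(m["mount"])
def ray(n,uv,s=None):
    K,P=campose(n,s); x=(uv[0]-K[0,2])/K[0,0]; y=(uv[1]-K[1,2])/K[1,1]
    if n=="wrist":
        r=np.hypot(x,y); k=np.sin(r)/r if r>1e-9 else 1; d=np.array([x*k,y*k,np.cos(r)])
    else: d=np.array([x,y,1.]); d/=np.linalg.norm(d)
    return P[:3,3],P[:3,:3]@d
def onz(n,uv,z,s=None):
    o,d=ray(n,uv,s); return o+d*(z-o[2])/d[2]
def proj(n,p,s=None):
    K,P=campose(n,s); p=np.atleast_2d(p); c=(p-P[:3,3])@P[:3,:3]
    if n=="wrist":
        rr=np.hypot(c[:,0],c[:,1]); th=np.arctan2(rr,c[:,2]); k=th/np.maximum(rr,1e-9)
        return np.c_[K[0,0]*c[:,0]*k+K[0,2],K[1,1]*c[:,1]*k+K[1,2]]
    return np.c_[K[0,0]*c[:,0]/c[:,2]+K[0,2],K[1,1]*c[:,1]/c[:,2]+K[1,2]]
def tri(rays):
    A=0;b=0
    for o,d in rays:
        M=np.eye(3)-np.outer(d,d); A=A+M; b=b+M@o
    p=np.linalg.solve(A,b); return p,[np.linalg.norm((np.eye(3)-np.outer(d,d))@(p-o)) for o,d in rays]
def cen(r): 
    v,u=np.nonzero(r); return np.array([u.mean(),v.mean()])
E
python3 - <<'E'
from h import *
for n in ["top","side"]:
    im=imaging.read_camera(n)
    for l in ["cap_mid","gauge_mid","bottle_mid","jar_mid","brush_mid"]:
        for d in cut_out(n,l)[:3]:
            print(n,l,round(d["conf"],2),d["extent"],cen(d["region"]),d["region"].sum())
t=cv2.imread("pics/top0.png")[190:310,180:380]; s=cv2.imread("pics/side0.png")[220:440,190:360]
cv2.imwrite("pics/topc.png",cv2.resize(t,None,fx=4,fy=4,interpolation=cv2.INTER_CUBIC)); cv2.imwrite("pics/sidec.png",cv2.resize(s,None,fx=2.7,fy=2.7,interpolation=cv2.INTER_CUBIC))
E
```

```text
top cap_mid 0.65 [297.7, 239.4, 314.5, 262.2] [305.837 249.562] 240
top gauge_mid 0.64 [192.9, 281.3, 215.6, 296.8] [201.782 288.377] 289
top gauge_mid 0.56 [222.1, 256.2, 236.8, 269.2] [228.875 263.115] 104
top bottle_mid 0.86 [423.2, 177.1, 453.2, 204.2] [437.89  189.058] 618
top jar_mid 0.97 [220.8, 183.6, 252.8, 214.1] [235.664 199.603] 774
top jar_mid 0.55 [192.5, 283.5, 215.7, 297.0] [202.215 287.745] 247
top brush_mid 0.88 [298.8, 130.9, 316.6, 207.8] [309.904 177.338] 823
side cap_mid 0.84 [305.2, 240.0, 325.7, 264.9] [314.899 253.064] 327
side gauge_mid 0.7 [262.6, 354.7, 280.0, 385.4] [270.759 370.44 ] 307
side gauge_mid 0.66 [270.2, 390.8, 292.3, 428.1] [280.973 408.7  ] 583
side gauge_mid 0.38 [196.1, 303.0, 233.0, 350.6] [210.853 326.579] 1351
side bottle_mid 0.73 [311.7, 143.2, 335.8, 194.2] [324.296 171.058] 916
side bottle_mid 0.42 [268.0, 392.8, 290.5, 430.1] [280.55  408.502] 564
side jar_mid 0.93 [193.7, 302.9, 233.0, 349.3] [210.804 326.606] 1386
side brush_mid 0.95 [201.1, 233.3, 272.1, 284.7] [240.35  260.918] 1077
```

View pics/topc.png

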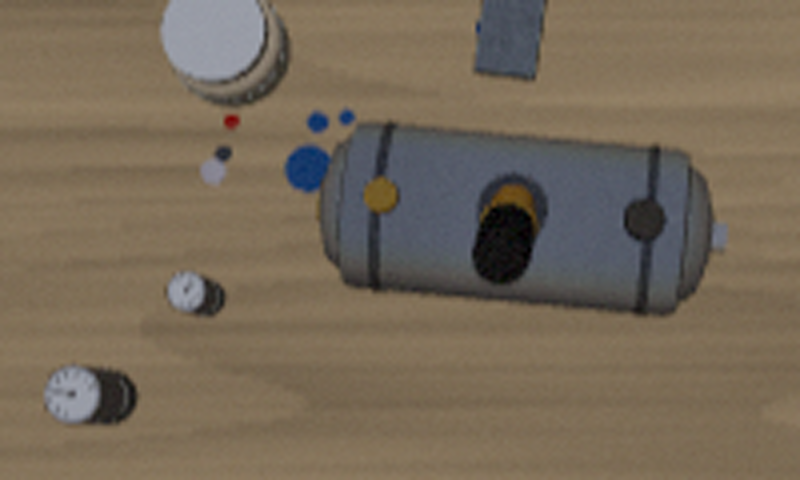

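View pics/sidec.png

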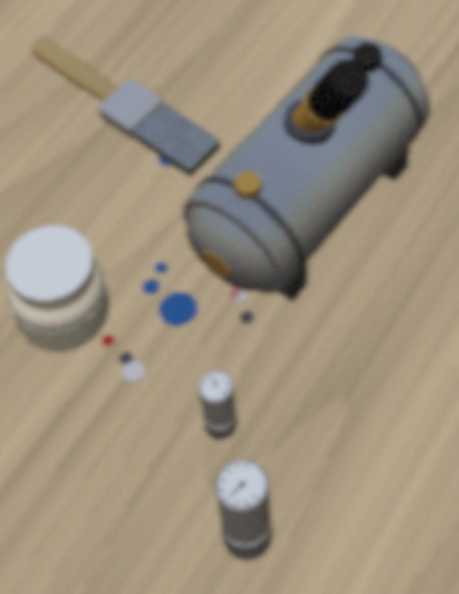

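```bash
python3 - <<'E'
from h import *
c,e=tri([ray("top",(305.8,249.6)),ray("side",(314.9,253.1))]);print("cap",c,e)
g,e=tri([ray("top",(201.8,288.4)),ray("side",(281,408.7))]);print("gauge",g,e)
g,e=tri([ray("top",(228.9,263.1)),ray("side",(270.8,370.4))]);print("small",g,e)
f1,e=tri([ray("top",(275.25,238.75)),ray("side",(281.5,287.8))]);print("f1",f1,e)
f2,e=tri([ray("top",(341.25,245)),ray("side",(326.3,240.7))]);print("f2",f2,e)
for uv in [(275.25,238.75),(341.25,245)]: print(onz("top",uv,125))
print("dialtop", onz("top",(180+72/4,190+394/4),90))
for uv in [(408,264),(462,264),(409,318),(463,318)]: print("tray",onz("top",uv,25))
E
```

```text
cap [556.361  35.161 171.898] [np.float64(2.2375343614871444), np.float64(2.237534361487325)]
gauge [477.948 290.152  50.034] [np.float64(2.458600308582065), np.float64(2.4586003085819086)]
small [539.965 229.951  30.253] [np.float64(1.869652538230173), np.float64(1.8696525382299891)]
f1 [588.311 107.051 120.044] [np.float64(0.9956006817361241), np.float64(0.9956006817359285)]
f2 [572.13  -42.575 118.956] [np.float64(1.2832194222846407), np.float64(1.2832194222846798)]
[588.619 106.919 125.   ]
[572.67  -41.927 125.   ]
dialtop [479.195 289.546  90.   ]
tray [ 534.97  -207.514   25.   ]
tray [ 533.504 -339.088   25.   ]
tray [ 404.226 -206.047   25.   ]
tray [ 402.974 -336.057   25.   ]
```

```bash
cat >> h.py <<'E'
T0=np.array([580.5,32.3,115.]); YAW=-0.107
def frame(T0=T0,yaw=YAW):
    x=np.array([np.cos(yaw),np.sin(yaw),0]); y=np.array([-np.sin(yaw),np.cos(yaw),0])
    a=-np.sin(np.radians(25))*x+np.cos(np.radians(25))*np.array([0,0,1.])
    seat=T0-15*x+np.array([0,0,35.]); return x,y,a,seat
def toolR(z,y):
    y=y/np.linalg.norm(y); return R.from_matrix(np.c_[np.cross(y,z),y,z])
def delta(p,Rt,p0=None,R0=None):
    s=robot.get_state()
    p0=np.array(s["tool_pos"]) if p0 is None else p0; R0=rot(s["tcp_rot"]) if R0 is None else R0
    t=R0.inv().apply(p-p0); w=(R0.inv()*Rt).as_rotvec()
    print("pos",s["tool_pos"],"q",np.array(s["q"]),"F",np.array(s["contact_force"]),"gap",s["finger_gap"],"t",s["clock"])
    print("delta t",t,np.linalg.norm(t),"w",w,np.degrees(np.linalg.norm(w)))
    return t,w
E
python3 - <<'E'
from h import *
x,y,a,seat=frame(); print(a,seat)
delta(seat+a*150,toolR(-a,-y))
E
```

```text
[-0.42   0.045  0.906] [565.586  33.902 150.   ]
pos [ 198.775 -618.849  223.277] q [-1.343  0.124  1.65   0.     1.368 -0.083] F [-0.404 -0.656  0.032] gap 85.38694241679093 t 0.75
delta t [ 490.947 -534.995  -62.692] 728.8200125604 w [-0.091  0.43   0.411] 34.48091494351094
```

Request:
servo_tool(
  increments=[
    {"translation": [32, -34, -6], "turn": [0, 0, 0.08], "jaw": 85},
    {"translation": [64, -70, -12], "turn": [0, 0, 0.16], "jaw": 85},
    {"translation": [97, -105, -18], "turn": [0, 0, 0.24], "jaw": 85},
    {"translation": [130, -141, -24], "turn": [0, 0, 0.32], "jaw": 85},
    {"translation": [163, -177, -30], "turn": [0, 0, 0.41], "jaw": 85},
  ],
)

```text
clock: 1.25
tool_pos: [300.3, -398.8, 253.6]
tcp_rot: [0.0, 0.999, -0.052, 0.0]
contact_force: [1.0, -0.1, 0.6]
finger_gap: 84.9
```

```bash
python3 - <<'E'
from h import *
x,y,a,seat=frame()
delta(seat+a*150,toolR(-a,-y))
E
```

```text
pos [ 300.257 -398.768  253.566] q [-1.033 -0.235  1.943  0.     1.433  0.641] F [ 0.976 -0.095  0.624] gap 84.88043944584598 t 1.25
delta t [ 155.889 -457.96   -32.441] 484.85141003096044 w [-0.001  0.436  0.004] 24.9740899249291
```

Request:
servo_tool(
  increments=[
    {"translation": [16, -46, -3], "turn": [0, 0.04, 0], "jaw": 85},
    {"translation": [31, -92, -7], "turn": [0, 0.08, 0], "jaw": 85},
    {"translation": [47, -138, -10], "turn": [0, 0.13, 0], "jaw": 85},
    {"translation": [62, -184, -13], "turn": [0, 0.17, 0], "jaw": 85},
    {"translation": [78, -230, -16], "turn": [0, 0.21, 0], "jaw": 85},
  ],
)

```text
clock: 1.75
tool_pos: [400.5, -177.7, 269.8]
tcp_rot: [0.005, 0.993, -0.05, 0.106]
contact_force: [0.7, -0.8, 0.5]
finger_gap: 85.0
```

```bash
python3 - <<'E'
from h import *
x,y,a,seat=frame()
delta(seat+a*150,toolR(-a,-y))
E
```

```text
pos [ 400.522 -177.706  269.792] q [-0.607 -0.542  2.148  0.105  1.35   1.05 ] F [ 0.662 -0.84   0.495] gap 84.99044208295119 t 1.75
delta t [  81.315 -227.481    0.999] 241.57957882266152 w [-0.002  0.223  0.007] 12.80331324384907
```

Request:
servo_tool(
  increments=[
    {"translation": [16, -46, 0], "turn": [0, 0.045, 0], "jaw": 85},
    {"translation": [32, -92, 0], "turn": [0, 0.09, 0], "jaw": 85},
    {"translation": [49, -138, 0], "turn": [0, 0.135, 0], "jaw": 85},
    {"translation": [65, -184, 0], "turn": [0, 0.18, 0], "jaw": 85},
    {"translation": [81.3, -227.5, 1], "turn": [-0.002, 0.223, 0.007], "jaw": 85},
  ],
)

```text
clock: 2.25
tool_pos: [502.5, 41.3, 286.3]
tcp_rot: [0.011, 0.975, -0.052, 0.217]
contact_force: [0.7, -0.8, -0.6]
finger_gap: 85.1
```

Request:
servo_tool(
  increments=[
    {"translation": [0, 0, 0], "turn": [0, 0, 0], "jaw": 85},
  ],
)

```text
clock: 2.35
tool_pos: [502.2, 44.6, 285.3]
tcp_rot: [0.01, 0.975, -0.048, 0.215]
contact_force: [-0.2, -0.4, -0.2]
finger_gap: 84.8
```

```bash
python3 - <<'E'
from h import *
x,y,a,seat=frame()
delta(seat+a*150,toolR(-a,-y))
s=robot.get_state(); im=imaging.read_camera("wrist"); 
for d in cut_out("wrist","cap_mid"): print(d["conf"],d["extent"],cen(d["region"]))
v=im[:,:,::-1].copy(); 
for p in [seat,seat+25*a,seat+50*a,T0+[0,0,10]+75*y,T0+[0,0,10]-75*y]:
    u=proj("wrist",p,s)[0]; print(u); cv2.drawMarker(v,tuple(int(round(k)) for k in u),(0,0,255),0,8)
cv2.imwrite("pics/w1.png",v); np.save("s1.npy",s,allow_pickle=True); cv2.imwrite("pics/w1raw.png",im[:,:,::-1])
E
```

```text
pos [502.239  44.623 285.322] q [ 0.006 -0.524  2.144 -0.047  1.091  1.687] F [-0.181 -0.387 -0.207] gap 84.82349280753363 t 2.35
delta t [ 0.9    3.901 -0.278] 4.012743067239601 w [-0.005  0.003  0.008] 0.5741093839846038
0.65 [299.7, 197.5, 347.0, 247.4] [322.471 222.21 ]
[323.903 213.541]
[324.354 220.924]
[324.887 229.685]
[241.533 202.725]
[404.926 204.371]
```

View pics/w1.png

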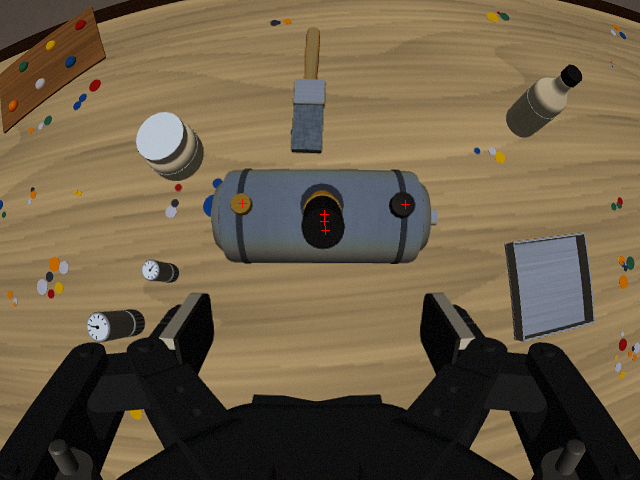

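Request:
servo_tool(
  increments=[
    {"translation": [0.9, 3.3, 20], "turn": [-0.005, 0.003, 0.008], "jaw": 85},
    {"translation": [0.9, 3.3, 45], "turn": [-0.005, 0.003, 0.008], "jaw": 85},
    {"translation": [0.9, 3.3, 65], "turn": [-0.005, 0.003, 0.008], "jaw": 85},
    {"translation": [0.9, 3.3, 70], "turn": [-0.005, 0.003, 0.008], "jaw": 85},
    {"translation": [0.9, 3.3, 70], "turn": [-0.005, 0.003, 0.008], "jaw": 85},
  ],
)

```text
clock: 2.95
tool_pos: [531.3, 31.1, 221.2]
tcp_rot: [0.013, 0.975, -0.058, 0.215]
contact_force: [-0.3, -0.2, -0.3]
finger_gap: 85.2
```

```bash
python3 - <<'E'
from h import *
x,y,a,seat=frame()
delta(seat+a*36,toolR(-a,-y))
s=robot.get_state(); im=imaging.read_camera("wrist"); 
for d in cut_out("wrist","cap_mid"): print(d["conf"],d["extent"],cen(d["region"]))
v=im[:,:,::-1].copy(); 
for p in [seat,seat+25*a,seat+50*a,T0+[0,0,10]+75*y,T0+[0,0,10]-75*y]:
    u=proj("wrist",p,s)[0]; print(u); cv2.drawMarker(v,tuple(int(round(k)) for k in u),(0,0,255),0,8)
cv2.imwrite("pics/w2.png",v)
E
```

```text
pos [531.291  31.093 221.169] q [-0.02  -0.413  2.177 -0.052  0.947  1.691] F [-0.265 -0.239 -0.302] gap 85.23665326535917 t 2.95
delta t [ 0.59  -6.715 42.745] 43.27297610228021 w [ 0.006  0.002 -0.01 ] 0.6771577478112444
0.62 [273.9, 215.8, 334.4, 292.2] [304.041 254.239]
[307.942 239.001]
[307.253 251.542]
[306.404 267.164]
[207.24  224.637]
[410.809 222.319]
```

View pics/w2.png

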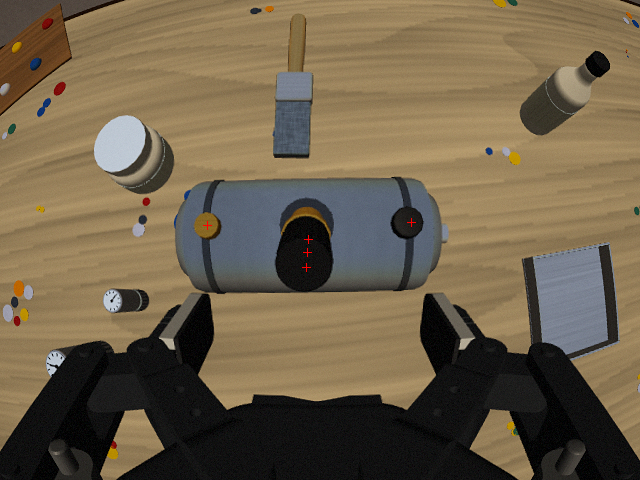

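Request:
servo_tool(
  increments=[
    {"translation": [0.6, -8, 0], "turn": [0.006, 0.002, -0.01], "jaw": 85},
    {"translation": [0.6, -8, 20], "turn": [0.006, 0.002, -0.01], "jaw": 85},
    {"translation": [0.6, -8, 38], "turn": [0.006, 0.002, -0.01], "jaw": 85},
    {"translation": [0.6, -8, 42.7], "turn": [0.006, 0.002, -0.01], "jaw": 85},
    {"translation": [0.6, -8, 42.7], "turn": [0.006, 0.002, -0.01], "jaw": 85},
  ],
)

```text
clock: 3.55
tool_pos: [551.0, 38.8, 183.5]
tcp_rot: [0.011, 0.975, -0.051, 0.217]
contact_force: [-0.3, -0.3, -0.5]
finger_gap: 85.1
```

```bash
python3 - <<'E'
from h import *
x,y,a,seat=frame()
delta(seat+a*36,toolR(-a,-y))
s=robot.get_state(); im=imaging.read_camera("wrist"); 
for d in cut_out("wrist","cap_mid"): print(d["conf"],d["extent"],cen(d["region"]))
v=im[:,:,::-1].copy(); 
for p in [seat,seat+25*a,seat+50*a]:
    u=proj("wrist",p,s)[0]; print(u); cv2.drawMarker(v,tuple(int(round(k)) for k in u),(0,0,255),0,8)
cv2.imwrite("pics/w3.png",v)
E
```

```text
pos [550.97   38.775 183.453] q [-0.006 -0.329  2.181 -0.054  0.855  1.696] F [-0.261 -0.274 -0.492] gap 85.10203044661463 t 3.55
delta t [-0.506  3.284  0.674] 3.390116045502501 w [-0.002 -0.001  0.003] 0.19677238296884048
0.83 [286.7, 238.5, 360.7, 334.2] [323.071 286.593]
[325.34  263.792]
[326.424 282.236]
[327.811 306.152]
```

View pics/w3.png

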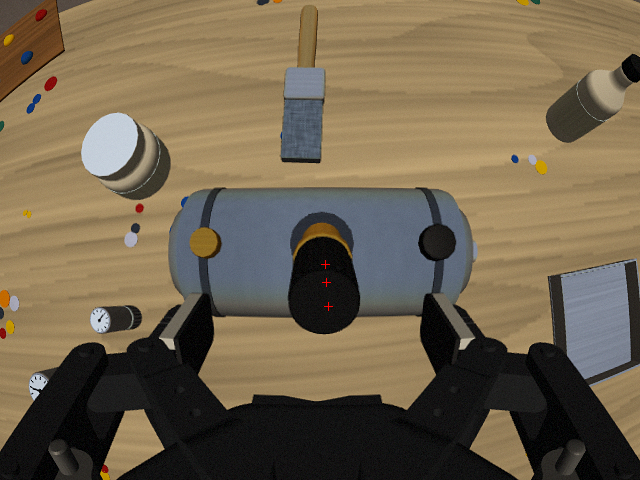

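Request:
servo_tool(
  increments=[
    {"translation": [-0.4, 2, 0.5], "turn": [-0.002, -0.001, 0.003], "jaw": 85},
    {"translation": [-0.4, 2, 0.5], "turn": [-0.002, -0.001, 0.003], "jaw": 45},
    {"translation": [-0.4, 2, 0.5], "turn": [-0.002, -0.001, 0.003], "jaw": 45},
    {"translation": [-0.4, 2, 0.5], "turn": [-0.002, -0.001, 0.003], "jaw": 45},
    {"translation": [-0.4, 2, 0.5], "turn": [-0.002, -0.001, 0.003], "jaw": 45},
  ],
)

```text
clock: 4.15
tool_pos: [550.8, 36.4, 183.1]
tcp_rot: [0.012, 0.975, -0.053, 0.217]
contact_force: [-0.7, 0.2, -0.3]
finger_gap: 45.0
```

```bash
python3 - <<'E'
from h import *
x,y,a,seat=frame()
delta(seat+a*36,toolR(-a,-y))
s=robot.get_state(); im=imaging.read_camera("wrist"); 
cv2.imwrite("pics/w4.png",im[:,:,::-1])
E
```

```text
pos [550.765  36.421 183.064] q [-0.01  -0.329  2.182 -0.055  0.854  1.696] F [-0.72   0.169 -0.32 ] gap 44.98105919597047 t 4.15
delta t [-0.374  0.922  0.308] 1.0420175620307552 w [ 0.001 -0.001 -0.001] 0.06861419965829554
```

View pics/w4.png

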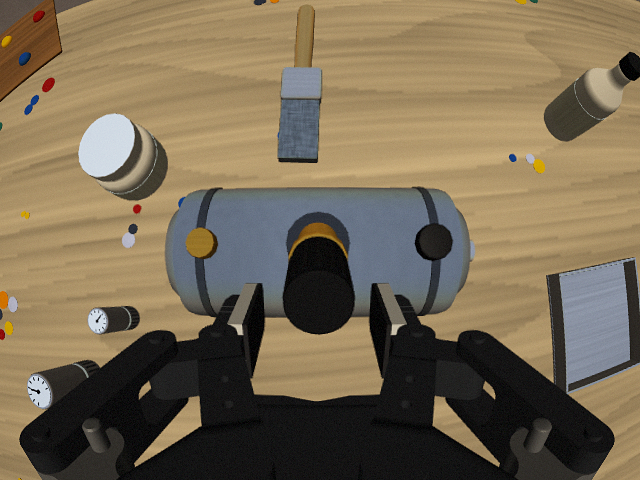

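Request:
servo_tool(
  increments=[
    {"translation": [0, 0.5, 0], "turn": [0, 0, 0], "jaw": 25},
    {"translation": [0, 0.5, 0], "turn": [0, 0, 0], "jaw": 25},
    {"translation": [0, 0.5, 0], "turn": [0, 0, 0], "jaw": 25},
    {"translation": [0, 0.5, 0], "turn": [0, 0, 0], "jaw": 25},
  ],
)

```text
clock: 4.6
tool_pos: [550.8, 35.9, 183.4]
tcp_rot: [0.012, 0.975, -0.053, 0.217]
contact_force: [-2.6, -0.5, 3.3]
finger_gap: 26.2
```

Request:
servo_tool(
  increments=[
    {"translation": [0, 0, 0], "turn": [0, 0, 0], "jaw": 15},
    {"translation": [0, 0, 0], "turn": [0, 0, 0], "jaw": 15},
  ],
)

```text
clock: 4.8
tool_pos: [550.8, 36.0, 183.4]
tcp_rot: [0.012, 0.975, -0.053, 0.217]
contact_force: [-3.9, -0.3, 5.4]
finger_gap: 25.9
```

```bash
python3 - <<'E'
from h import *
x,y,a,seat=frame()
delta(seat+a*36,toolR(-a,-y))
s=robot.get_state(); print(s["ft_torque"]);im=imaging.read_camera("wrist"); 
cv2.imwrite("pics/w5.png",im[:,:,::-1])
E
```

```text
pos [550.835  35.953 183.42 ] q [-0.011 -0.33   2.182 -0.055  0.855  1.695] F [-3.857 -0.253  5.448] gap 25.861271556311365 t 4.8
delta t [-0.634  0.464  0.579] 0.9756751408878355 w [ 0.001 -0.001 -0.001] 0.0794040858651635
[-0.091  0.471 -0.031]
```

View pics/w5.png

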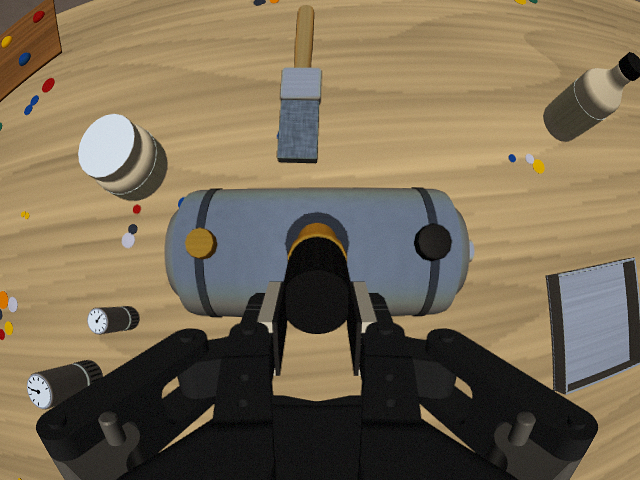

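```bash
python3 - <<'E'
from h import *
x,y,a,seat=frame()
s=robot.get_state(); Rt=rot(s["tcp_rot"]); p=np.array(s["tool_pos"])
for l in [[0,0,-20],[0,0,0],[0,0,6],[0,0,25],[11,13,6],[-11,13,6],[11,13,25],[-11,13,25],[11,13,-10],[-11,13,-10]]: print(l,proj("wrist",p+Rt.apply(l),s)[0])
for k in (0,25,50): print(proj("wrist",seat+k*a,s)[0])
c=cv2.imread("pics/w5.png")[220:400,220:420]; c=np.clip(c.astype(float)*2.5,0,255).astype(np.uint8); cv2.imwrite("pics/w5c.png",cv2.resize(c,None,fx=3.3,fy=3.3,interpolation=cv2.INTER_CUBIC))
for n in ["side"]:
    im=imaging.read_camera(n)[200:300,260:380][:,:,::-1]; im=np.clip(im.astype(float)*1.6,0,255).astype(np.uint8); cv2.imwrite("pics/s5c.png",cv2.resize(im,None,fx=5,fy=5,interpolation=cv2.INTER_CUBIC))
E
```

```text
[0, 0, -20] [320.067 312.696]
[0, 0, 0] [319.671 291.575]
[0, 0, 6] [319.568 286.103]
[0, 0, 25] [319.279 270.875]
[11, 13, 6] [348.427 263.748]
[-11, 13, 6] [346.969 307.103]
[11, 13, 25] [345.337 250.36 ]
[-11, 13, 25] [344.219 290.401]
[11, 13, -10] [351.561 277.427]
[-11, 13, -10] [349.699 323.846]
[319.96 264.07]
[320.447 282.552]
[321.072 306.519]
```

View pics/w5c.png

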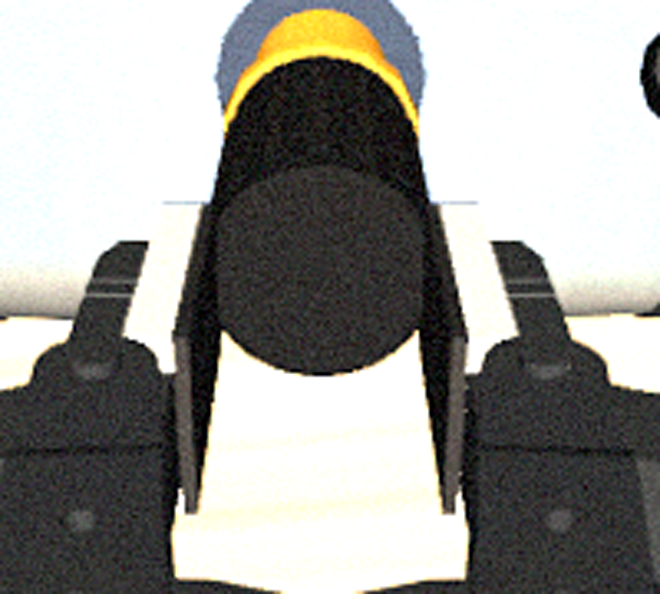

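View pics/s5c.png

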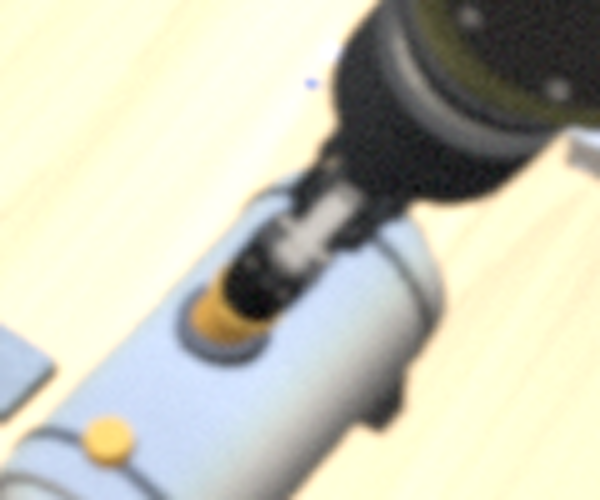

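```bash
python3 - <<'E'
from h import *
x,y,a,seat=frame()
s=robot.get_state(); Rt=rot(s["tcp_rot"]); p=np.array(s["tool_pos"])
im=imaging.read_camera("side")[:,:,::-1]
x0,y0,f=270,210,8
c=im[y0:y0+70,x0:x0+95]; c=np.clip(c.astype(float)*2,0,255).astype(np.uint8); c=cv2.resize(c,None,fx=f,fy=f,interpolation=cv2.INTER_CUBIC)
def mk(P,col):
    u=proj("side",P)[0]; cv2.drawMarker(c,(int((u[0]-x0+.5)*f),int((u[1]-y0+.5)*f)),col,0,14,2)
for k in (0,25,50): mk(seat+k*a,(0,0,255))
for z in (25,6,-10): 
  for xx in (11,-11): mk(p+Rt.apply([xx,-15,z]),(0,255,0))
cv2.imwrite("pics/s6.png",c)
E
```

```text
(no output)
```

View pics/s6.png

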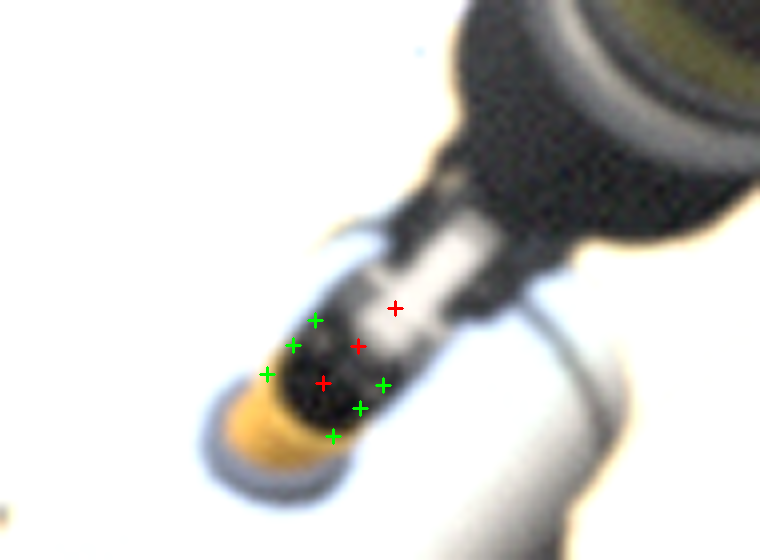

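Request:
servo_tool(
  increments=[
    {"translation": [0, 0, 0], "turn": [0, 0, 0], "jaw": 50},
    {"translation": [0, 0, 0], "turn": [0, 0, 0], "jaw": 50},
    {"translation": [0, 0, 7], "turn": [0, 0, 0], "jaw": 50},
    {"translation": [0, 0, 14], "turn": [0, 0, 0], "jaw": 50},
    {"translation": [0, 0, 14], "turn": [0, 0, 0], "jaw": 50},
  ],
)

```text
clock: 5.45
tool_pos: [555.9, 35.3, 168.1]
tcp_rot: [0.012, 0.975, -0.053, 0.215]
contact_force: [-0.2, -0.2, -0.8]
finger_gap: 50.3
```

```bash
cat > look.py <<'E'
from h import *
import sys
tag=sys.argv[1]
x,y,a,seat=frame()
s=robot.get_state(); Rt=rot(s["tcp_rot"]); p=np.array(s["tool_pos"])
print(p,s["contact_force"],s["finger_gap"], "along/x/y rel seat",(p-seat)@a,(p-seat)@Rt.apply([1,0,0]),(p-seat)@Rt.apply([0,1,0]))
im=imaging.read_camera("side")[:,:,::-1]
x0,y0,f=270,200,6
c=im[y0:y0+80,x0:x0+95]; c=np.clip(c.astype(float)*2,0,255).astype(np.uint8); c=cv2.resize(c,None,fx=f,fy=f,interpolation=cv2.INTER_CUBIC)
w=imaging.read_camera("wrist")[:,:,::-1][200:400,200:440]; w=np.clip(w.astype(float)*2,0,255).astype(np.uint8); w=cv2.resize(w,None,fx=2.4,fy=2.4,interpolation=cv2.INTER_CUBIC)
h=480
o=np.hstack([c,w]); o=cv2.resize(o,None,fx=.69,fy=.69) if o.shape[1]>800 else o
cv2.imwrite(f"pics/{tag}.png",o)
E
python3 look.py l1
```

```text
[555.903  35.288 168.084] [-0.157 -0.168 -0.794] 50.34154392361884 along/x/y rel seat 20.52086835216986 -1.2690086861514047 -0.32738073287252706
```

View pics/l1.png

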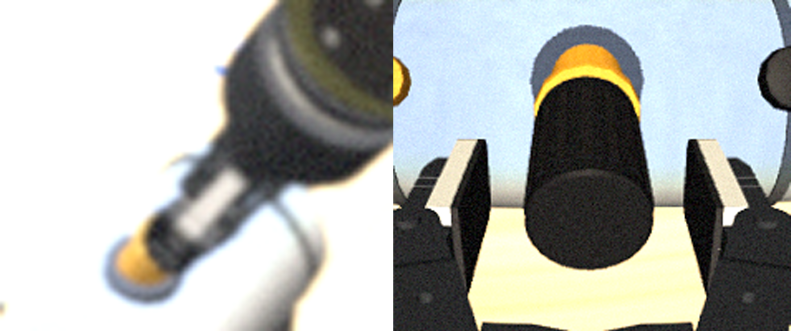

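Request:
servo_tool(
  increments=[
    {"translation": [-0.8, 0.3, 5], "turn": [0, 0, 0], "jaw": 50},
    {"translation": [-0.8, 0.3, 10], "turn": [0, 0, 0], "jaw": 50},
    {"translation": [-0.8, 0.3, 16], "turn": [0, 0, 0], "jaw": 50},
    {"translation": [-0.8, 0.3, 16], "turn": [0, 0, 0], "jaw": 50},
  ],
)

```text
clock: 5.95
tool_pos: [562.1, 34.3, 154.0]
tcp_rot: [0.012, 0.975, -0.053, 0.215]
contact_force: [-0.5, -0.0, 0.3]
finger_gap: 50.5
```

```bash
python3 look.py l2
```

```text
[562.133  34.339 154.029] [-0.471 -0.039  0.255] 50.464164260168054 along/x/y rel seat 5.122186074668757 -1.4586673983402445 -0.0608832790797006
```

View pics/l2.png

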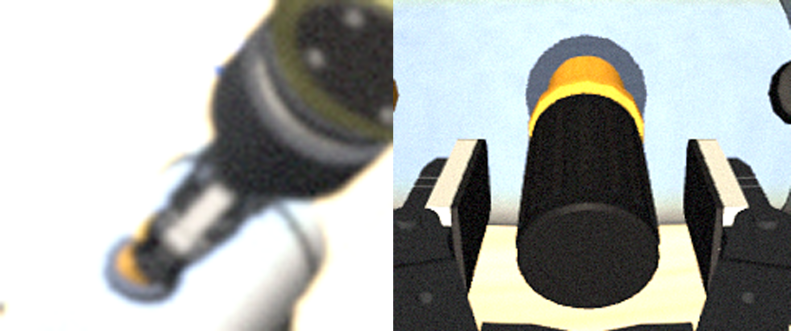

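Request:
servo_tool(
  increments=[
    {"translation": [1.4, 0, 2], "turn": [0, 0, 0], "jaw": 35},
    {"translation": [1.4, 0, 2], "turn": [0, 0, 0], "jaw": 22},
    {"translation": [1.4, 0, 2], "turn": [0, 0, 0], "jaw": 15},
    {"translation": [1.4, 0, 2], "turn": [0, 0, 0], "jaw": 15},
    {"translation": [1.4, 0, 2], "turn": [0, 0, 0], "jaw": 15},
  ],
)

```text
clock: 6.55
tool_pos: [564.7, 34.2, 154.4]
tcp_rot: [0.012, 0.975, -0.053, 0.217]
contact_force: [0.6, -0.3, -0.0]
finger_gap: 28.4
```

```bash
python3 look.py l3
```

```text
[564.75   34.167 154.382] [ 0.585 -0.326 -0.041] 28.402222635269148 along/x/y rel seat 4.334382587672647 1.0771806791955665 -0.1726207904613125
```

View pics/l3.png

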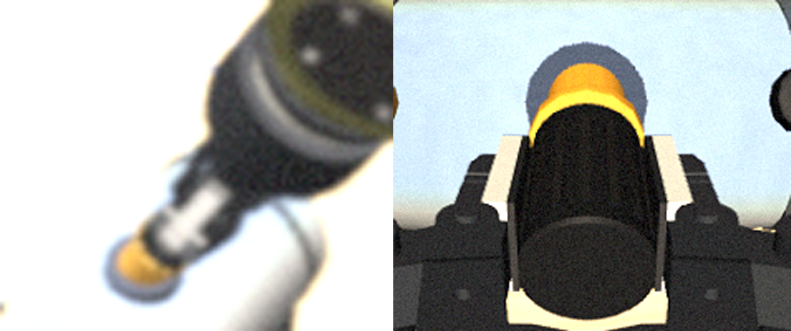

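Request:
servo_tool(
  increments=[
    {"translation": [0, 0, -3], "turn": [0, 0, 0], "jaw": 15},
    {"translation": [0, 0, -7], "turn": [0, 0, 0], "jaw": 15},
    {"translation": [0, 0, -12], "turn": [0, 0, 0], "jaw": 15},
    {"translation": [0, 0, -18], "turn": [0, 0, 0], "jaw": 15},
    {"translation": [0, 0, -25], "turn": [0, 0, 0], "jaw": 15},
  ],
)

```text
clock: 7.15
tool_pos: [553.7, 35.3, 177.1]
tcp_rot: [0.012, 0.975, -0.053, 0.216]
contact_force: [-0.2, -0.1, 0.6]
finger_gap: 28.4
```

```bash
python3 look.py l4
```

```text
[553.689  35.331 177.091] [-0.222 -0.118  0.621] 28.361294307926745 along/x/y rel seat 29.616267941334307 0.5837800037748235 -0.134207848316817
```

View pics/l4.png

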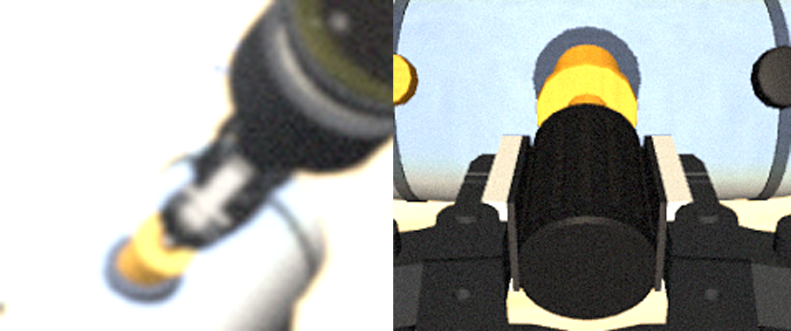

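Request:
servo_tool(
  increments=[
    {"translation": [0, 0, -15], "turn": [0, 0, 0], "jaw": 15},
    {"translation": [0, 0, -35], "turn": [0, 0, 0], "jaw": 15},
    {"translation": [0, 0, -55], "turn": [0, 0, 0], "jaw": 15},
    {"translation": [0, 0, -70], "turn": [0, 0, 0], "jaw": 15},
    {"translation": [0, 0, -75], "turn": [0, 0, 0], "jaw": 15},
  ],
)

```text
clock: 7.75
tool_pos: [523.0, 38.8, 247.2]
tcp_rot: [0.012, 0.974, -0.052, 0.218]
contact_force: [0.8, -0.4, -0.1]
finger_gap: 28.2
```

```bash
python3 - <<'E'
from h import *
x,y,a,seat=frame()
delta(np.array([468.5,-272,110.]),toolR(np.array([0,0,-1.]),-y))
E
```

```text
pos [522.962  38.83  247.183] q [-0.005 -0.456  2.163 -0.052  0.996  1.692] F [ 0.767 -0.435 -0.134] gap 28.207805728114025 t 7.75
delta t [-77.245 314.909 115.178] 344.0932861160088 w [-0.    -0.44  -0.001] 25.23674643031202
```

Request:
servo_tool(
  increments=[
    {"translation": [-10, 40, 5], "turn": [0, -0.06, 0], "jaw": 15},
    {"translation": [-20, 80, 18], "turn": [0, -0.12, 0], "jaw": 15},
    {"translation": [-30, 120, 32], "turn": [0, -0.2, 0], "jaw": 15},
    {"translation": [-40, 160, 48], "turn": [0, -0.28, 0], "jaw": 15},
    {"translation": [-50, 203, 65], "turn": [0, -0.36, 0], "jaw": 15},
  ],
)

```text
clock: 8.25
tool_pos: [482.6, -162.8, 164.2]
tcp_rot: [0.002, 0.998, -0.054, 0.037]
contact_force: [0.4, 0.2, -0.0]
finger_gap: 28.4
```

Request:
servo_tool(
  increments=[
    {"translation": [0, 0, 0], "turn": [0, 0, 0], "jaw": 15},
  ],
)

```text
clock: 8.35
tool_pos: [481.5, -164.6, 160.5]
tcp_rot: [0.001, 0.998, -0.056, 0.034]
contact_force: [-0.4, 0.8, -0.5]
finger_gap: 28.3
```

```bash
python3 - <<'E'
from h import *
x,y,a,seat=frame()
delta(np.array([468.5,-272,60.]),toolR(np.array([0,0,-1.]),-y))
E
```

```text
pos [ 481.497 -164.579  160.498] q [-0.448 -0.19   2.065  0.025  1.202  1.227] F [-0.411  0.773 -0.53 ] gap 28.283063629165866 t 8.35
delta t [ -7.712 108.3   100.099] 147.67595762083388 w [-0.001 -0.069 -0.006] 3.960838877966894
```

Request:
servo_tool(
  increments=[
    {"translation": [-3, 40, 10], "turn": [0, -0.03, 0], "jaw": 15},
    {"translation": [-6, 80, 25], "turn": [0, -0.06, -0.006], "jaw": 15},
    {"translation": [-7.7, 108, 50], "turn": [0, -0.069, -0.006], "jaw": 15},
    {"translation": [-7.7, 108, 85], "turn": [0, -0.069, -0.006], "jaw": 15},
    {"translation": [-7.7, 108, 100], "turn": [0, -0.069, -0.006], "jaw": 15},
  ],
)

```text
clock: 8.85
tool_pos: [469.7, -267.5, 61.0]
tcp_rot: [-0.001, 0.999, -0.051, 0.002]
contact_force: [-0.8, 1.2, -0.3]
finger_gap: 28.3
```

Request:
servo_tool(
  increments=[
    {"translation": [0, 0, 20], "turn": [0, 0, 0], "jaw": 15},
  ],
)

```text
clock: 8.95
tool_pos: [471.8, -268.0, 43.8]
tcp_rot: [0.0, 0.999, -0.051, 0.004]
contact_force: [0.7, -0.2, 0.7]
finger_gap: 28.5
```

```bash
python3 - <<'E'
from h import *
x,y,a,seat=frame()
delta(np.array([468.5,-272,8.5]),toolR(np.array([0,0,-1.]),-y))
im=imaging.read_camera("wrist"); cv2.imwrite("pics/w7.png",im[:,:,::-1])
E
```

```text
pos [ 471.814 -268.002   43.847] q [-0.618  0.068  2.034  0.004  1.033  1.052] F [ 0.656 -0.208  0.725] gap 28.504753125549087 t 8.95
delta t [-3.178  4.308 35.324] 35.726812558277786 w [ 0.    -0.008  0.006] 0.5656133524330949
```

View pics/w7.png

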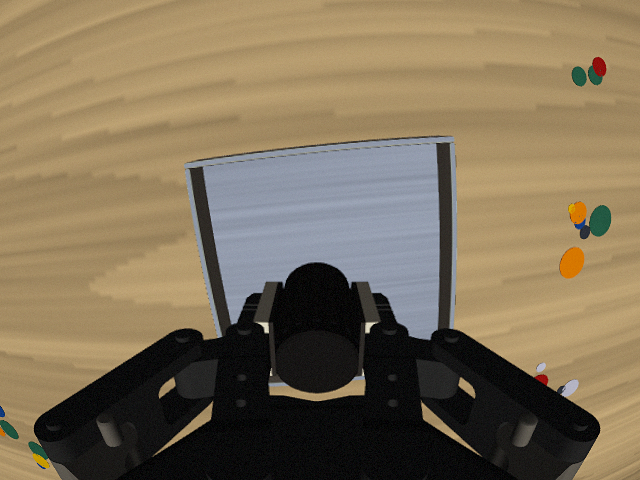

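Request:
servo_tool(
  increments=[
    {"translation": [0, 0, 12], "turn": [0, -0.004, 0], "jaw": 15},
    {"translation": [0, 0, 24], "turn": [0, -0.008, 0], "jaw": 15},
    {"translation": [0, 0, 31], "turn": [0, -0.008, 0], "jaw": 15},
    {"translation": [0, 0, 34], "turn": [0, -0.008, 0], "jaw": 15},
    {"translation": [0, 0, 34], "turn": [0, -0.008, 0], "jaw": 15},
  ],
)

```text
clock: 9.5
tool_pos: [471.9, -268.5, 10.4]
tcp_rot: [0.0, 0.999, -0.051, -0.0]
contact_force: [-0.5, -0.6, -0.7]
finger_gap: 28.6
```

Request:
servo_tool(
  increments=[
    {"translation": [0, 0, 1.5], "turn": [0, 0, 0], "jaw": 15},
    {"translation": [0, 0, 3], "turn": [0, 0, 0], "jaw": 15},
    {"translation": [0, 0, 3], "turn": [0, 0, 0], "jaw": 15},
  ],
)

```text
clock: 9.8
tool_pos: [472.4, -269.1, 8.2]
tcp_rot: [0.001, 0.999, -0.051, 0.001]
contact_force: [0.4, 0.1, 0.3]
finger_gap: 28.2
```

Request:
servo_tool(
  increments=[
    {"translation": [0, 0, 1], "turn": [0, 0, 0], "jaw": 15},
    {"translation": [0, 0, 2], "turn": [0, 0, 0], "jaw": 15},
    {"translation": [0, 0, 2], "turn": [0, 0, 0], "jaw": 15},
  ],
)

```text
clock: 10.1
tool_pos: [472.6, -269.2, 7.9]
tcp_rot: [0.0, 0.999, -0.051, 0.0]
contact_force: [-4.0, 2.2, 12.2]
finger_gap: 28.3
```

Touched the tray floor. Release and rise.

Request:
servo_tool(
  increments=[
    {"translation": [0, 0, -1], "turn": [0, 0, 0], "jaw": 50},
    {"translation": [0, 0, -1], "turn": [0, 0, 0], "jaw": 50},
    {"translation": [0, 0, -1], "turn": [0, 0, 0], "jaw": 50},
    {"translation": [0, 0, -20], "turn": [0, 0, 0], "jaw": 50},
    {"translation": [0, 0, -60], "turn": [0, 0, 0], "jaw": 50},
  ],
)

```text
clock: 10.6
tool_pos: [468.8, -266.5, 61.7]
tcp_rot: [-0.002, 0.999, -0.051, -0.004]
contact_force: [0.4, 0.7, -0.3]
finger_gap: 49.9
```

Request:
servo_tool(
  increments=[
    {"translation": [0, 0, -45], "turn": [0, 0, 0], "jaw": 80},
    {"translation": [0, 0, -90], "turn": [0, 0, 0], "jaw": 80},
  ],
)

```text
clock: 10.8
tool_pos: [471.2, -268.1, 156.1]
tcp_rot: [-0.0, 0.999, -0.051, -0.001]
contact_force: [0.7, 0.2, -0.4]
finger_gap: 77.0
```

```bash
python3 - <<'E'
from h import *
x,y,a,seat=frame()
delta(np.array([477.5,290,180]),toolR(np.array([0,0,-1.]),-y))
im=imaging.read_camera("wrist"); cv2.imwrite("pics/w8.png",im[:,:,::-1])
E
```

```text
pos [ 471.209 -268.112  156.097] q [-0.616 -0.062  1.956 -0.     1.249  1.057] F [ 0.72   0.184 -0.442] gap 76.99308763690958 t 10.8
delta t [ -50.528 -555.872  -23.518] 558.6588564612036 w [-0.001  0.002  0.005] 0.3108895166978169
```

View pics/w8.png

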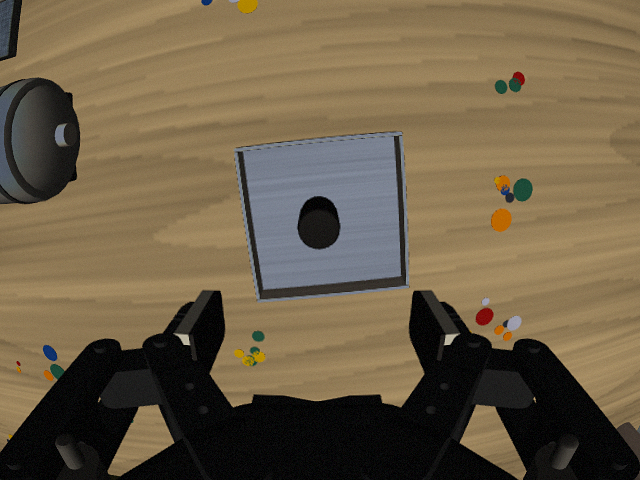

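Request:
servo_tool(
  increments=[
    {"translation": [-8, -46, -6], "turn": [0, 0, 0], "jaw": 80},
    {"translation": [-16, -92, -12], "turn": [0, 0, 0], "jaw": 80},
    {"translation": [-24, -139, -18], "turn": [0, 0, 0], "jaw": 80},
    {"translation": [-32, -186, -23], "turn": [0, 0, 0], "jaw": 80},
    {"translation": [-40, -234, -23], "turn": [0, 0, 0], "jaw": 80},
  ],
)

```text
clock: 11.35
tool_pos: [455.8, -30.2, 178.9]
tcp_rot: [0.0, 0.999, -0.051, 0.001]
contact_force: [0.6, 0.0, 0.4]
finger_gap: 80.2
```

Request:
servo_tool(
  increments=[
    {"translation": [-2, -49, 0], "turn": [0, 0, 0], "jaw": 80},
    {"translation": [-4, -98, 0], "turn": [0, 0, 0], "jaw": 80},
    {"translation": [-6, -147, 0], "turn": [0, 0, 0], "jaw": 80},
    {"translation": [-8, -196, 0], "turn": [0, 0, 0], "jaw": 80},
    {"translation": [-10, -245, 0], "turn": [0, 0, 0], "jaw": 80},
  ],
)

```text
clock: 11.85
tool_pos: [470.3, 215.1, 177.8]
tcp_rot: [0.0, 0.999, -0.051, 0.0]
contact_force: [1.2, -0.1, 0.4]
finger_gap: 80.2
```

Request:
servo_tool(
  increments=[
    {"translation": [0, -38, 0], "turn": [0, 0, 0], "jaw": 80},
    {"translation": [0, -77, 0], "turn": [0, 0, 0], "jaw": 80},
    {"translation": [0, -77, 0], "turn": [0, 0, 0], "jaw": 80},
    {"translation": [0, -77, 0], "turn": [0, 0, 0], "jaw": 80},
  ],
)

```text
clock: 12.25
tool_pos: [478.2, 290.1, 177.3]
tcp_rot: [0.001, 0.999, -0.05, -0.001]
contact_force: [-0.2, -0.3, 0.2]
finger_gap: 80.1
```

```bash
python3 - <<'E'
from h import *
x,y,a,seat=frame()
s=robot.get_state(); im=imaging.read_camera("wrist"); 
v=im[:,:,::-1].copy(); 
for d in cut_out("wrist","gauge_mid"): print(d["conf"],d["extent"],cen(d["region"]))
for p in [[478.5,290,0],[478.5,290,90]]:
    u=proj("wrist",p,s)[0]; print(u); cv2.drawMarker(v,tuple(int(round(k)) for k in u),(0,0,255),0,8)
cv2.imwrite("pics/w9.png",v); delta(np.array([478.5,290,180]),toolR(np.array([0,0,-1.]),-y))
E
```

```text
0.72 [367.2, 117.3, 408.7, 152.3] [386.663 133.727]
0.67 [292.2, 188.9, 344.4, 257.4] [317.645 224.199]
[317.765 207.653]
[318.436 235.864]
pos [478.409 288.841 177.642] q [ 0.447 -0.043  1.9   -0.001  1.286  2.121] F [-0.367  0.223 -0.165] gap 80.3076022314169 t 12.35
delta t [-0.029 -1.159 -2.36 ] 2.629319601775845 w [0.001 0.001 0.005] 0.28081508146678746
```

View pics/w9.png

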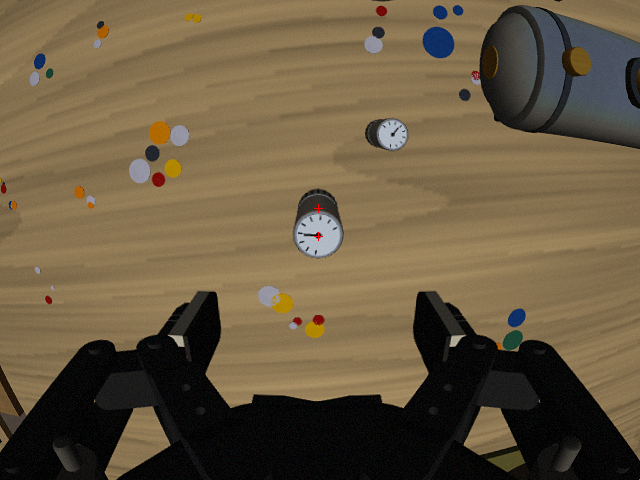

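Request:
servo_tool(
  increments=[
    {"translation": [0, 0, 35], "turn": [0, 0, 0], "jaw": 80},
    {"translation": [0, 0, 75], "turn": [0, 0, 0], "jaw": 80},
    {"translation": [0, 0, 110], "turn": [0, 0, 0], "jaw": 80},
    {"translation": [0, 0, 120], "turn": [0, 0, 0], "jaw": 60},
    {"translation": [0, 0, 120], "turn": [0, 0, 0], "jaw": 60},
  ],
)

```text
clock: 12.85
tool_pos: [477.5, 288.0, 56.6]
tcp_rot: [0.001, 0.999, -0.052, -0.002]
contact_force: [-0.0, 0.1, 0.8]
finger_gap: 60.2
```

```bash
python3 - <<'E'
from h import *
x,y,a,seat=frame()
delta(np.array([478.5,290,30]),toolR(np.array([0,0,-1.]),-y))
im=imaging.read_camera("wrist"); cv2.imwrite("pics/w10.png",im[:,:,::-1])
im=imaging.read_camera("side"); cv2.imwrite("pics/s10.png",cv2.resize(im[330:450,220:350,::-1],None,fx=4,fy=4))
E
```

```text
pos [477.506 288.025  56.619] q [ 0.447  0.089  1.987 -0.     1.07   2.121] F [-0.031  0.133  0.753] gap 60.15387614500899 t 12.85
delta t [ 0.873 -2.133 26.611] 26.711109541174725 w [0.003 0.003 0.004] 0.31995104304383276
```

View pics/w10.png

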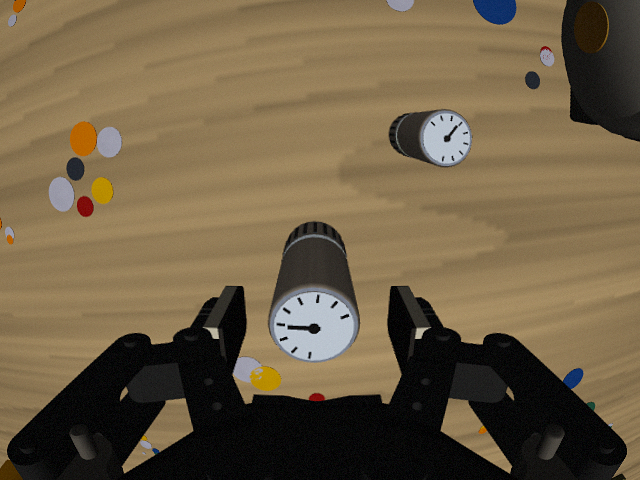

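View pics/s10.png

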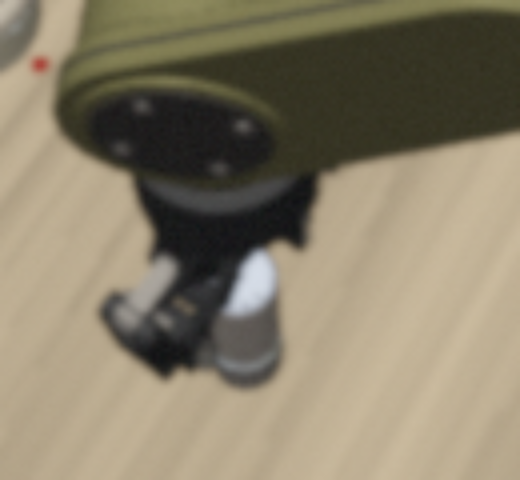

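Request:
servo_tool(
  increments=[
    {"translation": [0.8, -1.2, 15], "turn": [0.002, 0.002, 0.004], "jaw": 60},
    {"translation": [0.8, -1.2, 26], "turn": [0.002, 0.002, 0.004], "jaw": 60},
    {"translation": [0.8, -1.2, 26], "turn": [0.002, 0.002, 0.004], "jaw": 42},
    {"translation": [0.8, -1.2, 26], "turn": [0.002, 0.002, 0.004], "jaw": 42},
    {"translation": [0.8, -1.2, 26], "turn": [0.002, 0.002, 0.004], "jaw": 42},
  ],
)

```text
clock: 13.45
tool_pos: [480.2, 291.0, 33.3]
tcp_rot: [-0.001, 0.999, -0.053, 0.002]
contact_force: [0.1, 0.1, -0.9]
finger_gap: 41.8
```

```bash
python3 - <<'E'
from h import *
x,y,a,seat=frame()
delta(np.array([478.5,290,30]),toolR(np.array([0,0,-1.]),-y))
im=imaging.read_camera("wrist"); cv2.imwrite("pics/w11.png",im[:,:,::-1])
E
```

```text
pos [480.22  290.985  33.315] q [0.449 0.125 1.993 0.    1.02  2.125] F [ 0.053  0.05  -0.85 ] gap 41.8140028111125 t 13.45
delta t [-1.617  1.169  3.307] 3.862236100058625 w [-0.002 -0.003  0.001] 0.24835318626558409
```

View pics/w11.png

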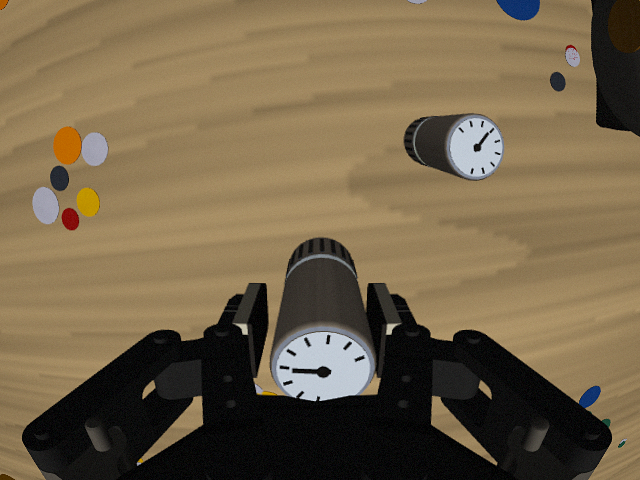

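Request:
servo_tool(
  increments=[
    {"translation": [-1, 0.9, 2], "turn": [0, 0, 0], "jaw": 42},
    {"translation": [-1, 0.9, 2], "turn": [0, 0, 0], "jaw": 30},
    {"translation": [-1, 0.9, 2], "turn": [0, 0, 0], "jaw": 20},
    {"translation": [-1, 0.9, 2], "turn": [0, 0, 0], "jaw": 20},
    {"translation": [-1, 0.9, 2], "turn": [0, 0, 0], "jaw": 20},
  ],
)

```text
clock: 14.0
tool_pos: [478.6, 289.9, 30.5]
tcp_rot: [-0.001, 0.999, -0.053, 0.001]
contact_force: [0.3, -1.4, 2.9]
finger_gap: 33.0
```

Request:
servo_tool(
  increments=[
    {"translation": [0, 0, 0], "turn": [0, 0, 0], "jaw": 20},
  ],
)

```text
clock: 14.1
tool_pos: [478.6, 289.8, 30.5]
tcp_rot: [-0.001, 0.999, -0.053, 0.001]
contact_force: [-1.4, -1.7, 4.2]
finger_gap: 32.7
```

```bash
python3 - <<'E'
from h import *
x,y,a,seat=frame()
delta(np.array([478.5,290,30]),toolR(np.array([0,0,-1.]),-y))
im=imaging.read_camera("wrist"); cv2.imwrite("pics/w12.png",im[:,:,::-1])
E
```

```text
pos [478.571 289.848  30.508] q [0.449 0.126 1.998 0.    1.016 2.125] F [-1.378 -1.7    4.174] gap 32.734234545257465 t 14.1
delta t [-0.087 -0.143  0.508] 0.5345682005622975 w [-0.001 -0.002  0.001] 0.16143540971797515
```

View pics/w12.png

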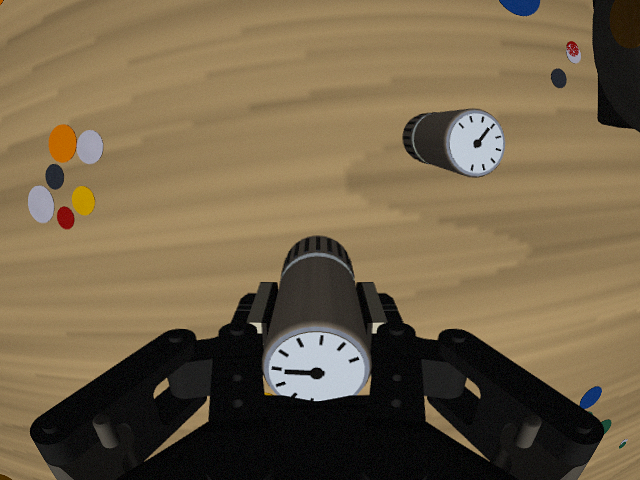

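Request:
servo_tool(
  increments=[
    {"translation": [0, 0, -10], "turn": [0, 0, 0], "jaw": 20},
    {"translation": [0, 0, -40], "turn": [0, 0, 0], "jaw": 20},
    {"translation": [0, 0, -85], "turn": [0, 0, 0], "jaw": 20},
    {"translation": [0, 0, -130], "turn": [0, 0, 0], "jaw": 20},
    {"translation": [0, 0, -175], "turn": [0, 0, 0], "jaw": 20},
  ],
)

```text
clock: 14.65
tool_pos: [477.4, 289.4, 206.5]
tcp_rot: [-0.001, 0.999, -0.053, 0.001]
contact_force: [0.1, 0.8, -2.8]
finger_gap: 32.9
```

Request:
servo_tool(
  increments=[
    {"translation": [0, 0, -40], "turn": [0, 0, 0], "jaw": 20},
    {"translation": [0, 0, -60], "turn": [0, 0, 0], "jaw": 20},
  ],
)

```text
clock: 14.85
tool_pos: [479.0, 290.2, 270.4]
tcp_rot: [-0.002, 0.999, -0.053, 0.004]
contact_force: [0.5, -0.3, -1.9]
finger_gap: 32.6
```

```bash
python3 - <<'E'
from h import *
x,y,a,seat=frame()
delta(seat+a*(30.5+100),toolR(-a,-y))
im=imaging.read_camera("wrist"); cv2.imwrite("pics/w13.png",im[:,:,::-1])
E
```

```text
pos [479.046 290.242 270.383] q [ 0.449 -0.106  1.803  0.001  1.436  2.125] F [ 0.466 -0.301 -1.903] gap 32.625829470494494 t 14.85
delta t [ 57.946 245.714   1.24 ] 252.45764056053207 w [-0.006  0.429  0.   ] 24.567396232053536
```

View pics/w13.png

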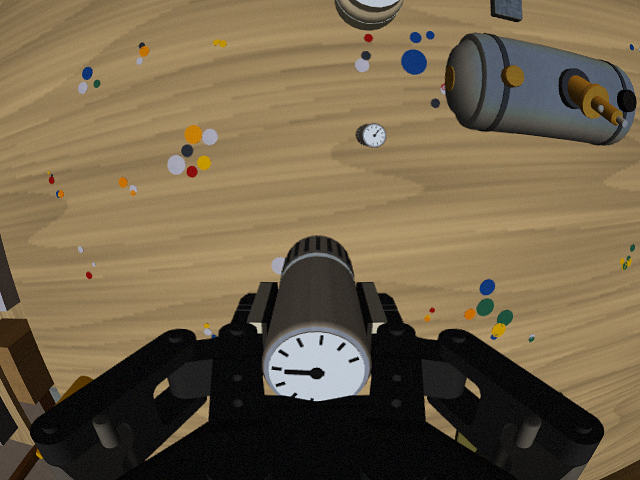

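Request:
servo_tool(
  increments=[
    {"translation": [10, 42, 0], "turn": [0, 0.07, 0], "jaw": 20},
    {"translation": [20, 84, 0], "turn": [0, 0.15, 0], "jaw": 20},
    {"translation": [30, 126, 0], "turn": [0, 0.23, 0], "jaw": 20},
    {"translation": [40, 168, 0], "turn": [0, 0.31, 0], "jaw": 20},
    {"translation": [50, 210, 1], "turn": [-0.004, 0.39, 0], "jaw": 20},
  ],
)

```text
clock: 15.4
tool_pos: [504.8, 74.1, 262.6]
tcp_rot: [0.012, 0.979, -0.052, 0.195]
contact_force: [0.2, -0.7, -2.7]
finger_gap: 32.9
```

Request:
servo_tool(
  increments=[
    {"translation": [0, 0, 0], "turn": [0, 0, 0], "jaw": 20},
    {"translation": [0, 0, 0], "turn": [0, 0, 0], "jaw": 20},
  ],
)

```text
clock: 15.6
tool_pos: [504.5, 74.7, 262.4]
tcp_rot: [0.011, 0.98, -0.053, 0.193]
contact_force: [1.1, 0.3, -1.3]
finger_gap: 32.9
```

```bash
python3 - <<'E'
from h import *
x,y,a,seat=frame()
delta(seat+a*(30.5+100),toolR(-a,-y))
E
```

```text
pos [504.504  74.708 262.351] q [ 0.083 -0.464  2.134 -0.084  1.09   1.787] F [ 1.147  0.271 -1.297] gap 32.85408092034185 t 15.6
delta t [11.47  34.045 -1.62 ] 35.96145662691198 w [ 0.003  0.047 -0.001] 2.6907500195077825
```

Request:
servo_tool(
  increments=[
    {"translation": [6, 17, -1], "turn": [0.001, 0.024, 0], "jaw": 20},
    {"translation": [11.5, 34, -1.6], "turn": [0.003, 0.047, 0], "jaw": 20},
    {"translation": [11.5, 34, -1.6], "turn": [0.003, 0.047, 0], "jaw": 20},
    {"translation": [11.5, 34, -1.6], "turn": [0.003, 0.047, 0], "jaw": 20},
  ],
)

```text
clock: 16.0
tool_pos: [511.9, 41.6, 269.6]
tcp_rot: [0.011, 0.975, -0.051, 0.217]
contact_force: [1.4, -0.3, -1.6]
finger_gap: 32.7
```

```bash
python3 - <<'E'
from h import *
x,y,a,seat=frame()
delta(seat+a*(30.5+100),toolR(-a,-y))
s=robot.get_state(); im=imaging.read_camera("wrist"); v=im[:,:,::-1].copy()
for p in [seat,seat+34*a,seat+43*a,T0+[0,0,10]+75*y,T0+[0,0,10]-75*y]:
    u=proj("wrist",p,s)[0]; print(u); cv2.drawMarker(v,tuple(int(round(k)) for k in u),(0,0,255),0,5)
p=np.array(s["tool_pos"]);Rt=rot(s["tcp_rot"])
for z in (30.5,-59.5): print("gauge axis",proj("wrist",p+Rt.apply([0,0,z]),s)[0])
cv2.imwrite("pics/w14.png",v)
c=np.clip(v[180:330,240:400].astype(float)*1.8,0,255).astype(np.uint8);cv2.imwrite("pics/w14c.png",cv2.resize(c,None,fx=4.5,fy=4,interpolation=cv2.INTER_CUBIC))
for n in ("side","top"):
  v=imaging.read_camera(n)[:,:,::-1].copy(); np.save(f"{n}14.npy",v)
x0,y0=250,190;side=np.load("side14.npy")[190:310,250:390]; cv2.imwrite("pics/s14c.png",cv2.resize(np.clip(side*1.6,0,255).astype(np.uint8),None,fx=5,fy=5,interpolation=cv2.INTER_CUBIC))
E
```

```text
pos [511.898  41.564 269.589] q [ 0.001 -0.495  2.151 -0.05   1.05   1.692] F [ 1.353 -0.348 -1.561] gap 32.70736157074266 t 16.0
delta t [-1.423  1.884  0.785] 2.4884286112117073 w [-0.002 -0.001  0.002] 0.16363270048114897
[321.038 222.359]
[321.519 234.353]
[321.666 238.055]
[234.544 210.838]
[406.511 211.305]
gauge axis [319.209 266.99 ]
gauge axis [321.182 373.215]
```

View pics/w14.png

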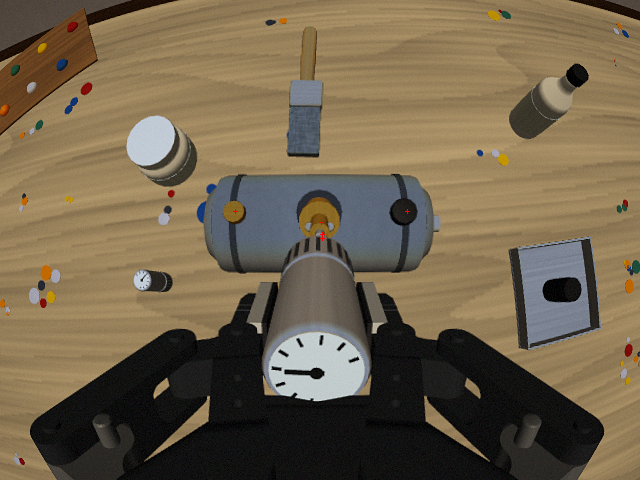

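View pics/s14c.png

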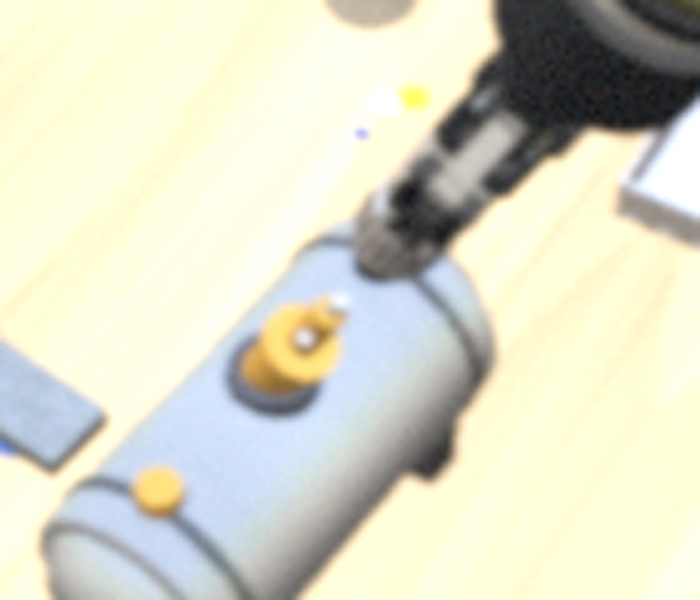

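View pics/w14c.png

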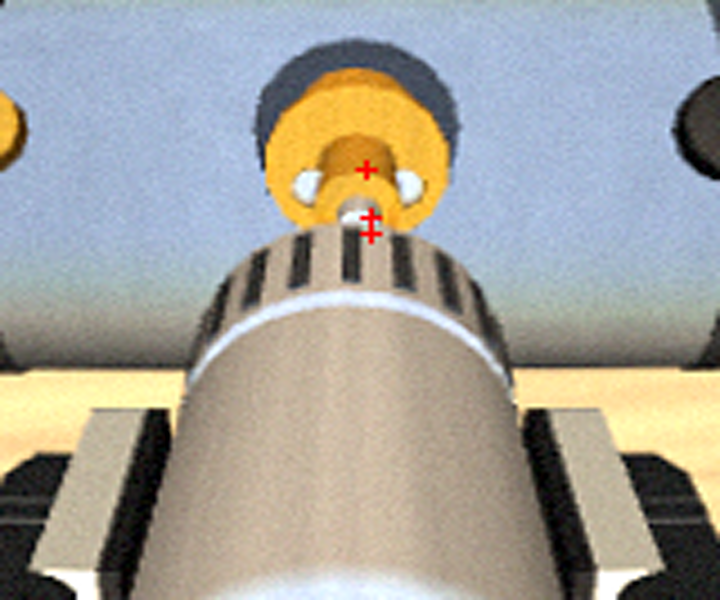

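Request:
servo_tool(
  increments=[
    {"translation": [0, 1.8, 10], "turn": [0, 0, 0], "jaw": 20},
    {"translation": [0, 1.8, 25], "turn": [0, 0, 0], "jaw": 20},
    {"translation": [0, 1.8, 38], "turn": [0, 0, 0], "jaw": 20},
    {"translation": [0, 1.8, 38], "turn": [0, 0, 0], "jaw": 20},
    {"translation": [0, 1.8, 38], "turn": [0, 0, 0], "jaw": 20},
  ],
)

```text
clock: 16.65
tool_pos: [527.6, 37.2, 234.8]
tcp_rot: [0.011, 0.975, -0.051, 0.217]
contact_force: [-0.4, 0.1, -1.1]
finger_gap: 33.2
```

```bash
cat > look2.py <<'E'
from h import *
import sys
x,y,a,seat=frame()
delta(seat+a*(30.5+60),toolR(-a,-y))
s=robot.get_state(); im=imaging.read_camera("wrist"); v=im[:,:,::-1].copy()
cv2.imwrite(f"pics/{sys.argv[1]}raw.png",v)
p=np.array(s["tool_pos"]);Rt=rot(s["tcp_rot"])
def T(l): return proj("wrist",p+Rt.apply(l),s)[0]
# tool-frame model: nipple coaxial with tool axis (what perfect alignment looks like)
F=5;X0,Y0=250,170
c=cv2.resize(np.clip(v[Y0:Y0+115,X0:X0+140].astype(float)*1.8,0,255).astype(np.uint8),None,fx=F,fy=F,interpolation=cv2.INTER_CUBIC)
def circ(z,r,col):
    t=np.linspace(0,2*np.pi,60); pts=np.array([T([r*np.cos(k)+DX,r*np.sin(k)+DY,z]) for k in t]); pts=((pts-[X0,Y0]+.5)*F).astype(int)
    cv2.polylines(c,[pts],True,col,1)
h=(p-seat)@a+float(sys.argv[2])
DX,DY=0,-1.0
print("h",h)
circ(h,16.5,(0,0,255)); circ(h-34,5,(255,0,0)); circ(h-43,3.5,(0,255,0)); circ(30.5,17,(255,0,255))
cv2.imwrite(f"pics/{sys.argv[1]}.png",c)
E
python3 look2.py w15 0
```

```text
pos [527.565  37.195 234.762] q [-0.009 -0.434  2.169 -0.049  0.972  1.685] F [-0.408  0.108 -1.075] gap 33.16213214895735 t 16.65
delta t [-1.243 -0.786  2.445] 2.853551578854079 w [-0.001 -0.001  0.001] 0.11996384274404133
h 92.94577181298713
```

View pics/w15.png

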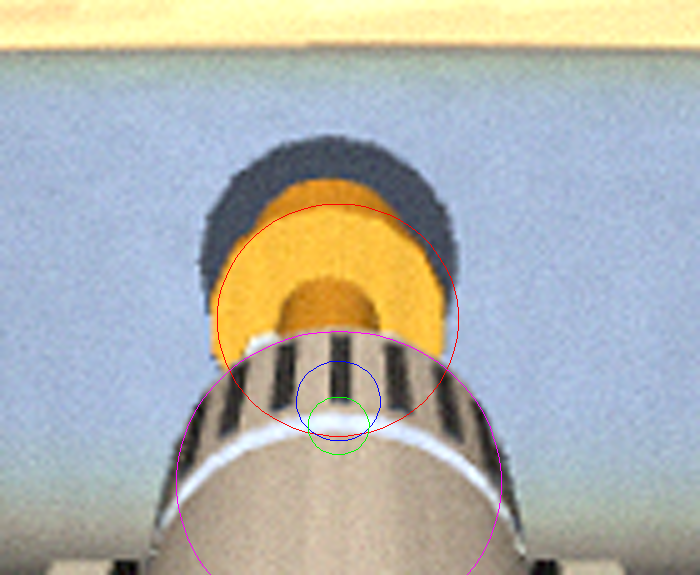

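Request:
servo_tool(
  increments=[
    {"translation": [0, -1.2, 0], "turn": [0, 0, 0], "jaw": 20},
    {"translation": [0, -1.2, 6], "turn": [0, 0, 0], "jaw": 20},
    {"translation": [0, -1.2, 12], "turn": [0, 0, 0], "jaw": 20},
    {"translation": [0, -1.2, 15], "turn": [0, 0, 0], "jaw": 20},
    {"translation": [0, -1.2, 15], "turn": [0, 0, 0], "jaw": 20},
  ],
)

```text
clock: 17.2
tool_pos: [533.9, 37.6, 220.9]
tcp_rot: [0.011, 0.975, -0.051, 0.217]
contact_force: [-0.2, -0.2, -1.6]
finger_gap: 32.6
```

```bash
python3 look2.py w16 0
```

```text
pos [533.877  37.623 220.876] q [-0.008 -0.407  2.174 -0.051  0.94   1.689] F [-0.2   -0.205 -1.613] gap 32.56674173141039 t 17.2
delta t [ -1.009   0.3   -12.773] 12.816747193062273 w [-0.001 -0.001  0.001] 0.10495035844265346
h 77.72776272260059
```

View pics/w16.png

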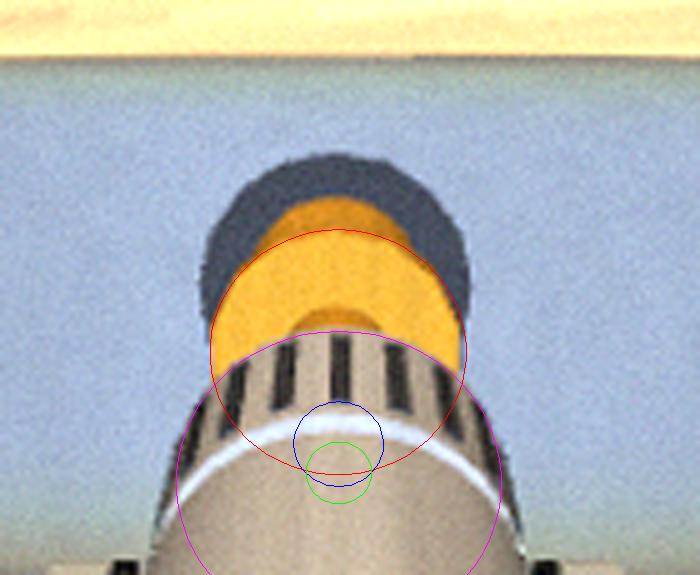

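Request:
servo_tool(
  increments=[
    {"translation": [0, -0.2, 5], "turn": [0, 0, 0], "jaw": 20},
    {"translation": [0, -0.2, 10], "turn": [0, 0, 0], "jaw": 20},
    {"translation": [0, -0.2, 15], "turn": [0, 0, 0], "jaw": 20},
    {"translation": [0, -0.2, 19], "turn": [0, 0, 0], "jaw": 20},
    {"translation": [0, -0.2, 19], "turn": [0, 0, 0], "jaw": 20},
  ],
)

```text
clock: 17.75
tool_pos: [542.0, 37.0, 203.7]
tcp_rot: [0.011, 0.975, -0.051, 0.217]
contact_force: [0.6, 0.9, -2.0]
finger_gap: 32.5
```

```bash
python3 look2.py w17 0
```

```text
pos [541.959  36.953 203.661] q [-0.01  -0.372  2.178 -0.051  0.901  1.69 ] F [ 0.556  0.874 -1.96 ] gap 32.500416755230795 t 17.75
delta t [ -1.065   0.481 -31.802] 31.82371923102398 w [-0.001 -0.001  0.001] 0.10436843880235681
h 58.699123533868224
```

View pics/w17.png

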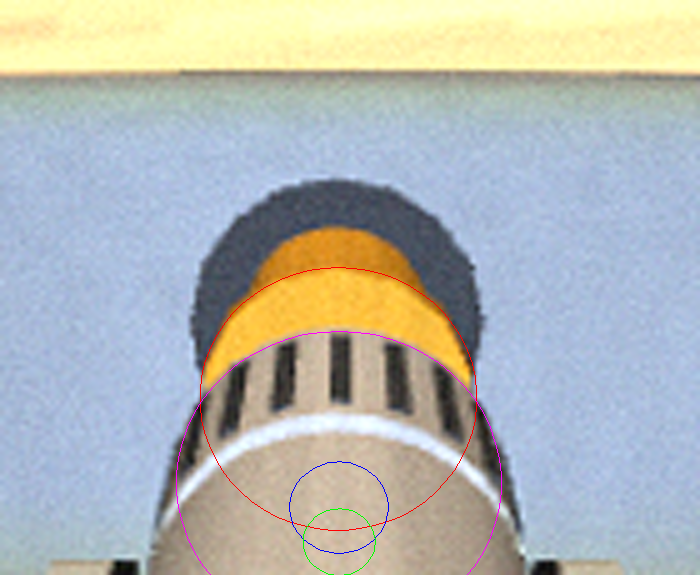

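Request:
servo_tool(
  increments=[
    {"translation": [0, 0, 3], "turn": [0, 0, 0], "jaw": 20},
    {"translation": [0, 0, 6], "turn": [0, 0, 0], "jaw": 20},
    {"translation": [0, 0, 9], "turn": [0, 0, 0], "jaw": 20},
    {"translation": [0, 0, 11], "turn": [0, 0, 0], "jaw": 20},
  ],
)

```text
clock: 18.2
tool_pos: [546.8, 36.5, 194.3]
tcp_rot: [0.011, 0.975, -0.051, 0.217]
contact_force: [-1.3, -0.1, -2.7]
finger_gap: 32.8
```

Request:
servo_tool(
  increments=[
    {"translation": [0, 0, 2], "turn": [0, 0, 0], "jaw": 20},
    {"translation": [0, 0, 4], "turn": [0, 0, 0], "jaw": 20},
    {"translation": [0, 0, 6], "turn": [0, 0, 0], "jaw": 20},
  ],
)

```text
clock: 18.5
tool_pos: [549.4, 36.3, 190.1]
tcp_rot: [0.011, 0.975, -0.051, 0.217]
contact_force: [-12.9, 1.2, 10.0]
finger_gap: 32.4
```

Request:
servo_tool(
  increments=[
    {"translation": [0, 0, 2], "turn": [0, 0, 0], "jaw": 20},
    {"translation": [0, 0, 4], "turn": [0, 0, 0], "jaw": 20},
  ],
)

```text
clock: 18.7
tool_pos: [550.6, 36.2, 187.6]
tcp_rot: [0.011, 0.975, -0.051, 0.217]
contact_force: [-11.9, 0.3, 7.2]
finger_gap: 32.8
```

```bash
python3 look2.py w18 0; python3 -c "
from h import *
s=robot.get_state();print(s['contact_force'],s['ft_torque'])"
```

```text
pos [550.631  36.238 187.577] q [-0.011 -0.334  2.178 -0.052  0.863  1.69 ] F [-11.901   0.312   7.182] gap 32.78457241607165 t 18.7
delta t [ -2.136   0.674 -50.057] 50.10692744170143 w [-0.001 -0.001  0.001] 0.10444739112352201
h 40.4457158671985
[-0.707 -0.247 -7.674] [ 0.086  0.785 -0.001]
```

View pics/w18.png

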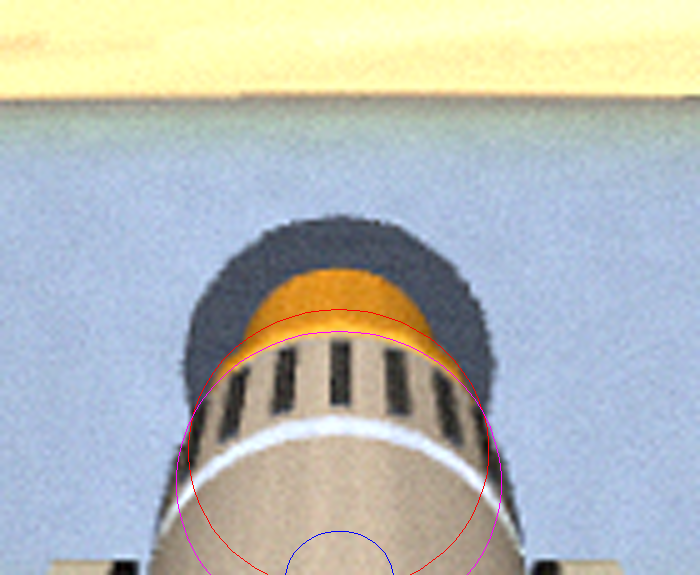

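Request:
servo_tool(
  increments=[
    {"translation": [-0.7, 0, 0], "turn": [0, 0, 0], "jaw": 20},
    {"translation": [-0.7, 0, 2], "turn": [0, 0, 0], "jaw": 20},
  ],
)

```text
clock: 18.95
tool_pos: [550.9, 36.0, 183.1]
tcp_rot: [0.011, 0.975, -0.051, 0.217]
contact_force: [-4.2, 0.7, -0.0]
finger_gap: 32.5
```

```bash
cat > st.py <<'E'
from h import *
x,y,a,seat=frame()
s=robot.get_state();Rt=rot(s["tcp_rot"]);F=np.array(s["contact_force"])
print("F tool",Rt.inv().apply(F),"M",np.array(s["ft_torque"]),"h",(np.array(s["tool_pos"])-seat)@a-30.5, "gap",s["finger_gap"],"qv",np.abs(s["qvel"]).max())
E
python3 st.py
```

```text
F tool [-3.88  -0.221 -1.789] M [ 0.005  0.869 -0.07 ] h 5.749796849639324 gap 32.484505915726864 qv 0.04061420104557435
```

Request:
servo_tool(
  increments=[
    {"translation": [-0.6, 0, 2], "turn": [0, 0, 0], "jaw": 20},
    {"translation": [-0.6, 0, 4], "turn": [0, 0, 0], "jaw": 20},
    {"translation": [-0.6, 0, 4], "turn": [0, 0, 0], "jaw": 20},
  ],
)

```text
clock: 19.25
tool_pos: [553.0, 35.9, 180.8]
tcp_rot: [0.011, 0.975, -0.051, 0.218]
contact_force: [-4.9, -0.1, 2.0]
finger_gap: 32.7
```

```bash
python3 st.py
```

```text
F tool [-3.571  0.577 -3.854] M [ 0.056  0.966 -0.021] h 2.8113428376437923 gap 32.655358406185805 qv 0.00187771726793618
```

Request:
servo_tool(
  increments=[
    {"translation": [-0.5, 0, 1.5], "turn": [0, 0, 0], "jaw": 20},
    {"translation": [-0.5, 0, 3], "turn": [0, 0, 0], "jaw": 20},
    {"translation": [-0.5, 0, 3], "turn": [0, 0, 0], "jaw": 20},
  ],
)

```text
clock: 19.55
tool_pos: [554.0, 35.8, 178.7]
tcp_rot: [0.011, 0.974, -0.051, 0.218]
contact_force: [-7.4, 0.3, 4.8]
finger_gap: 32.6
```

```bash
python3 st.py; python3 look2.py w19 0
```

```text
F tool [-4.602  0.494 -7.517] M [-0.015  1.035 -0.021] h 0.430051780852132 gap 32.56844733996442 qv 0.004045430315975852
pos [554.047  35.821 178.682] q [-0.012 -0.318  2.182 -0.053  0.839  1.691] F [-7.381  0.282  4.834] gap 32.56844733996442 t 19.55
delta t [ -1.27    0.607 -59.577] 59.59364006636818 w [-0.001 -0.005  0.001] 0.2767793239616841
h 30.930051780852132
```

View pics/w19.png

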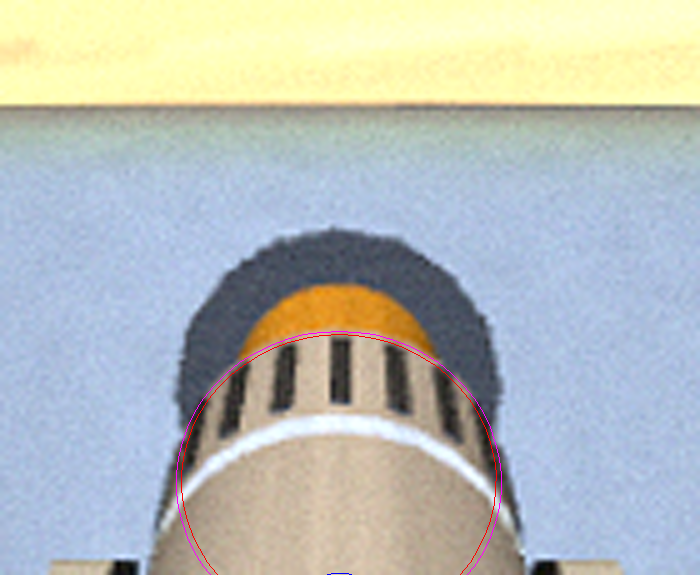

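Request:
servo_tool(
  increments=[
    {"translation": [-0.4, 0, 1.5], "turn": [0, 0, 0], "jaw": 20},
    {"translation": [-0.4, 0, 1.5], "turn": [0, 0, 0], "jaw": 20},
  ],
)

```text
clock: 19.8
tool_pos: [554.6, 35.8, 177.6]
tcp_rot: [0.011, 0.974, -0.051, 0.219]
contact_force: [-8.4, -0.3, 5.8]
finger_gap: 32.7
```

```bash
python3 st.py
```

```text
F tool [-5.104  1.166 -8.785] M [-0.056  1.058 -0.051] h -0.7208168230351646 gap 32.73888723559319 qv 0.0031316726464619255
```

Request:
servo_tool(
  increments=[
    {"translation": [-0.4, 0, 1.5], "turn": [0, 0, 0], "jaw": 20},
    {"translation": [-0.4, 0, 1.5], "turn": [0, 0, 0], "jaw": 20},
  ],
)

```text
clock: 20.0
tool_pos: [554.8, 35.7, 177.5]
tcp_rot: [0.011, 0.974, -0.051, 0.219]
contact_force: [-16.1, -0.8, 13.6]
finger_gap: 32.8
```

```bash
python3 st.py
```

```text
F tool [ -8.61    2.524 -19.13 ] M [-0.022  1.73  -0.102] h -0.9529311645865022 gap 32.79167814761753 qv 0.00291299432969288
```

Request:
servo_tool(
  increments=[
    {"translation": [-0.8, -0.1, 0.4], "turn": [0, 0, 0], "jaw": 20},
    {"translation": [-0.8, -0.1, 0.4], "turn": [0, 0, 0], "jaw": 20},
    {"translation": [-0.8, -0.1, 0.4], "turn": [0, 0, 0], "jaw": 20},
  ],
)

```text
clock: 20.3
tool_pos: [554.8, 35.8, 177.5]
tcp_rot: [0.011, 0.974, -0.051, 0.22]
contact_force: [-14.3, -0.9, 14.3]
finger_gap: 33.0
```

```bash
python3 st.py; python3 look2.py w20 0; python3 - <<'E'
from h import *
im=imaging.read_camera("side")[:,:,::-1]; cv2.imwrite("pics/s20.png",im)
c=im[190:310,250:390]; cv2.imwrite("pics/s20c.png",cv2.resize(np.clip(c*1.6,0,255).astype(np.uint8),None,fx=5,fy=5,interpolation=cv2.INTER_CUBIC))
im=imaging.read_camera("wrist")[:,:,::-1]; cv2.imwrite("pics/w20f.png",im)
E
python3 st.py
```

```text
F tool [ -6.604   2.386 -19.009] M [-0.106  1.593 -0.195] h -0.9231146855627195 gap 32.96936565989138 qv 0.0014351645443882587
pos [554.782  35.769 177.532] q [-0.012 -0.317  2.183 -0.054  0.834  1.692] F [-14.292  -0.891  14.338] gap 32.96936565989138 t 20.3
delta t [ -1.292   0.649 -60.934] 60.95142131174392 w [-0.001 -0.007  0.001] 0.4135981235146515
h 29.57688531443728
F tool [ -6.782   2.706 -19.898] M [-0.131  1.575 -0.094] h -0.9732120738589458 gap 32.7985128567762 qv 0.002143041929452455
```

View pics/w20f.png

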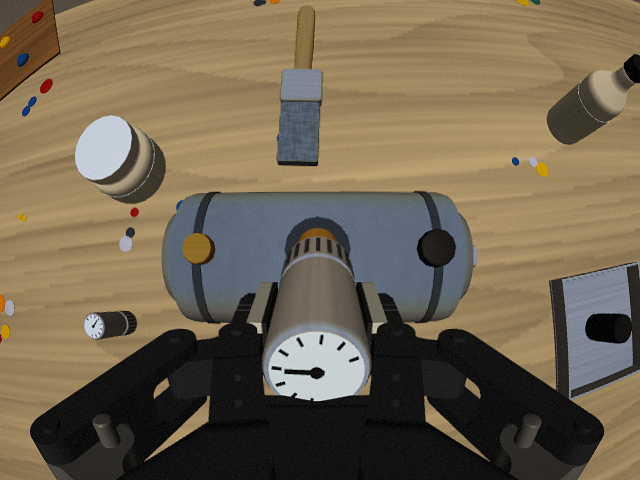

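View pics/s20c.png

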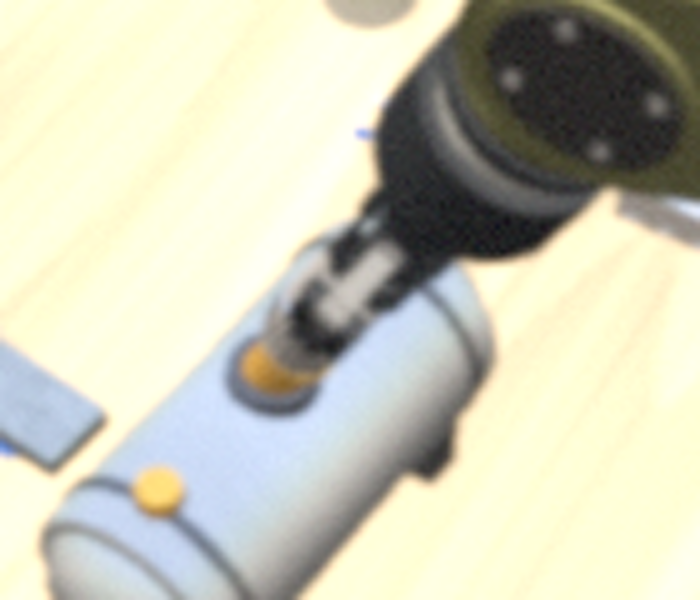

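View pics/s20.png

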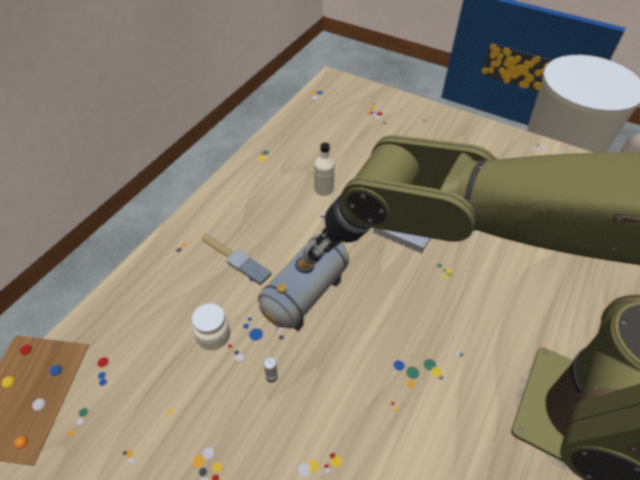

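Request:
servo_tool(
  increments=[
    {"translation": [-0.4, -0.1, 1], "turn": [0, -0.005, 0], "jaw": 20},
    {"translation": [-0.4, -0.1, 1], "turn": [0, -0.005, 0], "jaw": 20},
    {"translation": [-0.4, -0.1, 1], "turn": [0, -0.005, 0], "jaw": 20},
  ],
)

```text
clock: 20.75
tool_pos: [554.8, 35.8, 177.5]
tcp_rot: [0.012, 0.975, -0.051, 0.217]
contact_force: [-20.9, -1.4, 20.6]
finger_gap: 32.7
```

```bash
python3 st.py
```

```text
F tool [ -9.916   3.571 -27.391] M [-0.191  2.046 -0.207] h -0.9916579413942337 gap 32.734114785329275 qv 0.0007120313623877566
```

```bash
python3 -c "
from h import *
print(robot.job_done()); s=robot.get_state(); print(s['clock'],s['contact_force'],s['tool_pos'])"
```

```text
the job is handed in; nothing more can be done
None
the job is handed in; nothing more can be done
```

I pulled the black cap off along the nipple's tilted axis and stood it upright in the steel tray. I then pressed the larger gauge squarely onto the nipple, through the snap, until it stopped on the seat. I handed the job in at about 20.8 s of the 64 s, still gripping the gauge and pushing it home.

**Last checks**
- **Home:** commanding another 1 mm raised the axial force from about 19 N to 27 N without moving the tool. By calculation the mouth is about 1 mm past my estimated seat, which is within measurement error, so it is against a hard stop.
- **View:** in the last wrist picture only the brass stalk shows below the gauge rim.
- **Square:** the last tilt reading was back within about 0.1° of the planned axis.
- **Grip:** the finger opening was steady at about 32.7 mm on the 34 mm gauge.
- **Other things:** the cap stands in the tray, and the bottle, jar, brush and small gauge look undisturbed.

**What disagreed or went imperfectly**
- **Fingertips:** they sat roughly 35 mm farther back than the stated 25 mm ahead of the TCP. My first squeeze on the cap therefore caught only its end, so I opened, went deeper and gripped again.
- **Side load:** about 10 N sideways and 2 N m remained at the wrist at the end, likely from a small lateral offset. That is well under the 120 N limit.
- **Valve travel:** I inferred it from the spring-like force rise and the stop; I could not read it directly.

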